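# Lever open the climate recorder's cover with the rind scraper

### The arm

A 6-joint arm with a two-finger parallel gripper is mounted at the origin on the work surface. World frame = base frame: x ahead of the robot, y to its left, z up, the work surface at z = 0. Lengths are in m, angles in rad, forces in N, time in s.
With the tool pointing down it reaches from about 0.35 to 0.85 m from the base axis. Payload 8.1 kg.
Tool frame: the origin (TCP) lies at the very end of the fingers, on their centre line; the grasp point (between the pads) lies 19 mm behind it; z points along the fingers, y is the direction in which the jaws open and shut (so a half turn about z gives the same grasp; the last joint's range is limited). The gripper opens to 93 mm and grips with 3 to 60 N. Pads are 15 mm wide; open, the fingers measure 128 mm over their backs; the gripper's body (75 mm by 188 mm) begins 65 mm behind the grasp point.
Start: joints at [1.251, 0.13, 1.488, -0, 1.523, -0.085], TCP at [0.14, 0.584, 0.183] pointing down, gripper open.
Joint ranges: [-2.96, 2.96], [-0.89, 2.26], [0.02, 2.5], [-1.34, 4.48], [0, 2.73], [-2.66, 2.66]. Speed limits (rad/s): [2.39, 2.39, 2.79, 3.14, 3.14, 3.14].

### API

Orientations are given as a rotation vector (axis times angle).
In Python, from plant import robot gives the robot as it stands.
- The arm moves only by the shell command python3 -m pendant 'ROWS' [OPENING] [FORCE]. ROWS is JSON, a list of rows, each an object with "delta_pos": the shift along the tool's x, y, z in m, a list of three; "spin": the turn about the tool's z in rad. In form: [{"delta_pos": [dx, dy, dz], "spin": spin}, ...]. A call has 1 to 10 rows; each row is the pose to reach, as a shift and turn from the pose measured when the call began, along the tool's axes at that moment; what a row does not reach only later rows make up. A row lasts 1/10 s, in which the tool goes at most 50 mm and 8.59 degrees, less where a joint would pass 70% of its speed; a pose out of reach is approached as far as the arm can. A call with a gripper value outside its range is refused whole. OPENING is the closure, from -1 (fully open) to 1 (shut), set as the call begins (- or left out, the last holds). The fingers move at their own pace and stop on an object; FORCE is the grip in N (left out, the last holds). Time passes only in rows, so rows that repeat a pose let the fingers close. It gives the time, the measured TCP pose, the force and the opening at its end, in the units of the state.
- robot.read_state(): the state, without advancing time (a new reading comes with each control period).
- robot.read_camera(name): name is "scene" or "top" or "wrist"; returns a dict with "color" (420x560x3 uint8, blue, green, red), "camera_matrix" (3x3 intrinsics, pixels), "R" (3x3) and "t" (3): a world point X has camera coordinates R X + t. Camera axes: x right, y down, z forward; pixel columns grow to the right and rows downward; lengths in m; the calibration is good to about 2 mm. A picture is of the moment at which its call begins. There is no depth.
- robot.close_job(): hands the job in, once; it reports no verdict.
Trained networks look in the newest picture that a camera, given by its name, has taken for a name from the list of things; names that differ only in an ending like _2 or _b are one class to them, and where a whole thing is asked for, a point or a joint stands for the part that bears it (a point fixed in the world has none). Each returns a list of dicts, best first, with "score" (0 to 1); they miss things now and then, are a little off and sometimes report something else, mostly with a low value. They report only what shows in the picture. A call takes as long as a camera call. They do not tell look-alikes from the thing itself.
- robot.outline_of(camera, label): "mask" (420x560 bool, what is visible of it).
- robot.mark_of(camera, label): "location" ([x, y, z] in m, in the coordinates of the camera as it stood for that picture, good to about 4 mm: a listed point, or the origin of a listed thing).
The state is a dict: "t": time; "q": joint angles; "dq": joint speeds; "joint_torque": joint torques, N m; "tool_pos": TCP position; "orientation": TCP orientation; "force": force on the tool from outside, world axes, zero at the start; "wrist_torque": the same for the moment, N m; "opening": finger opening in m.
Only numpy, scipy, OpenCV 4.12 (cv2) and the standard library are available. Lean on these libraries where they do the work, as an engineer would, in place of code of your own. Each camera call takes 0.05 s, during which the arm holds its last target.

### The job

The cellar's climate recorder needs new batteries. Take the rind scraper from its rest, push its blade down the groove along the front of the recorder and lever up the stuck cover with it, then swing the cover up until it stands open by itself, leaning clearly past upright. Lay the scraper back flat across the two bars of its rest (lay it, do not drop it) and leave the cheese, bottle, cup and brush as they are.

Things in the scene. Friction and masses are not known exactly. Their poses are not given: they have to be found in the camera images.
- case: Grey plastic recorder case, fixed to the table, 173 long (x) x 150 wide (y) x 86 mm high. Origin: on the table; the case spans x -88 to +85 mm, and its front (-x) roughly faces the robot. Side walls reach z = 86 mm. Front rim: flat top at z = 86 mm, from x = -88 to -73.8 mm. Behind the rim is a groove, 136 mm long in y, too narrow for fingers. Cover hinge line: along y at x = +70, z = 80 mm.
- case_rim (a point): Middle of the rim's inner top edge, the lever's fulcrum: x = -73.8, y = 0, z = 86 mm of the case; axes as the case. From here the groove's floor, a ramp, slopes down towards +x at 42 degrees; 26 mm down it passes beneath the cover's front edge, 7 mm clear (square to the ramp). A blade enters only pointing 35 to 50 degrees below level.
- case_stop (a point): Middle of the ramp's lower end, 42 mm of ramp below the rim's inner edge (x = -42.8, z = 58.1 mm of the case), where an upright wall stops the blade. A blade pushed down to here and then tipped up to level or a little more over the rim lifts the cover's front edge about 15 mm.
- cover_edge (a point): Middle of the lower front edge of the off-white cover, moving with it. The cover is a flat plate 120 (x) x 130 (y) x 6 mm, sunk between the side walls, its top 6 mm below the rim, hinged at its far edge. Shut, this point is at x = -50, z = 74 mm of the case.
- cover (a joint): The cover's hinge angle, rad: 0 shut, grows as it opens upward and away from the robot, 1.57 upright, stop at 1.9. It may start ajar by up to 0.015. The hinge is stiff: it takes about 3 to 4 N at the front edge to move and stays where it is left.
- rest: Low wooden rest, fixed: base 200 (x) x 100 (y) x 12 mm, with two cross bars 12 mm thick in x, 80 mm long in y, at x = -47 and x = +85 mm, tops at z = 37 mm. Origin: on the table under the middle of the base.
- scraper: Rind scraper, about 120 g, on the bars of the rest, blade towards its +x. Dark wooden flat-sided handle x -60 to +40, 20 wide (y), 18 mm high (z 0 to 18); steel blade 30 wide, 3 mm thick (z 0 to 3, flush with the handle's underside), straight tip at x = +110 mm. Origin: on the underside, 110 mm behind the tip: the place to grip, clear between the bars.
- wheel: Bystander: cheese wheel, 190 mm across, 75 mm high, on a wooden board 210 mm square and 18 mm thick. Origin: centre of its underside.
- bottle: Bystander: white plastic bottle, 64 mm across, 170 mm high. Origin: centre of its underside.
- cup: Bystander: steel cup, 80 mm across, 85 mm high. Origin: centre of its underside.
- brush: Bystander: flat wooden brush, under 250 mm long, lying on the table beyond the recorder. Origin: on its underside, near its middle.
Mind the look-alikes: they are no part of the job. What is shaped like the scraper but yellow is not meant. There is more than one size of the rest; the one meant has the size given above.

How it is judged:
By the outcome, as a careful person would: the job done as asked, in the order asked, and still so for the second after the job is handed in, with the robot touching nothing.
It also fails if it takes over 58 s, if anything falls off the work surface, if the arm or the gripper's body presses on something with over 40 N, if the wrist force passes 120 N, or if a joint passes its speed limit or range.

## Working session

There is one attempt and no reset: what is moved stays moved. The work goes in short steps, Python scripts to look and compute and a shell command to move; the robot and the scene stay as the last step left them, time stands still between calls to the robot, and variables do not carry over. Pictures are saved under pics/ and viewed, and the job is handed in when it is done.

I'll start by looking at the scene.

```bash
ls; mkdir -p pics
python3 - <<'E'
from plant import robot
import cv2
for n in ["scene","top","wrist"]:
    c=robot.read_camera(n); cv2.imwrite(f"pics/{n}0.png",c["color"])
s=robot.read_state(); print(s)
E
```

```text
pics
{'t': 0.15, 'q': array([ 1.25060440e+00,  1.31010955e-01,  1.48902856e+00,  1.24790723e-05,
        1.52299707e+00, -8.53861187e-02]), 'dq': array([-2.40837364e-04, -2.30097794e-03, -1.01176956e-03, -1.05409315e-03,
       -7.62815309e-05,  9.81037090e-04]), 'joint_torque': array([-1.95789116e-04, -5.60481763e+01, -4.92332697e+01,  7.67556718e-02,
        3.07221233e-02, -1.60860714e-04]), 'tool_pos': array([0.13940241, 0.58307603, 0.18181487]), 'orientation': array([-3.67950743e-01, -3.11966471e+00,  2.21749171e-03]), 'force': array([ 0.37189572, -0.62128248,  0.20855202]), 'wrist_torque': array([ 0.00515023, -0.00705709,  0.00228204]), 'opening': 0.0928142608847777}
```

View pics/scene0.png

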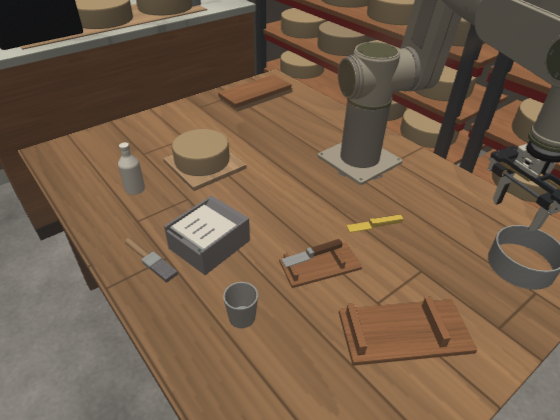

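View pics/top0.png

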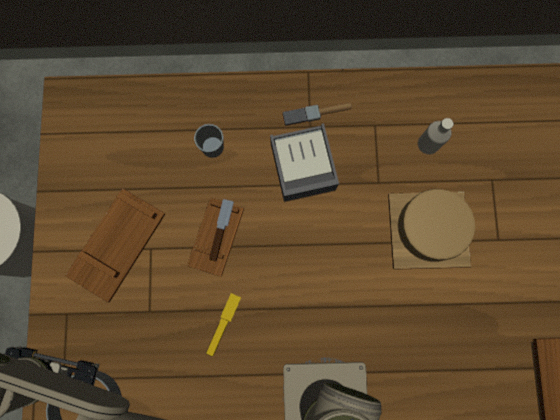

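View pics/wrist0.png

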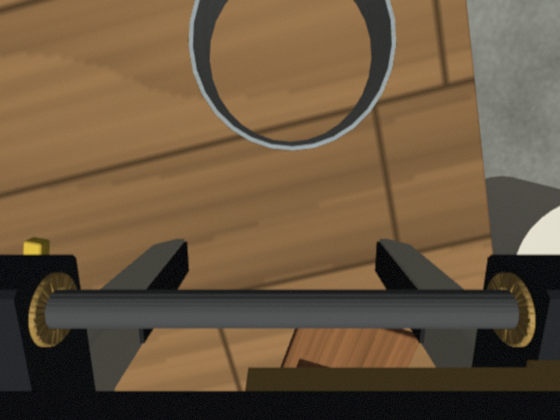

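The pictures show these positions:

| Thing | Scene (px) | Top (px) | Notes |
|---|---|---|---|
| Dark scraper on the small rest | (315,255) | (220,230) | |
| Yellow look-alike | (375,223) | (223,325) | |
| Larger empty rest | (405,330) | (115,245) | |
| Recorder | (208,232) | (305,162) | |
| Cheese | – | (437,228) | |
| Bottle | – | (437,135) | |
| Cup | – | (209,140) | |
| Brush | – | (315,113) | |

Next I'll measure them.

```bash
cat > h.py <<'E'
from plant import robot
import numpy as np, cv2
from scipy.spatial.transform import Rotation as Ro
def look(n,lab):
    c=robot.read_camera(n); out=[]
    for d in robot.mark_of(n,lab)[:4]:
        p=np.array(d["location"]); w=c["R"].T@(p-c["t"]); 
        u=c["camera_matrix"]@p; out.append((round(d["score"],2),w.round(4),(u[:2]/u[2]).round(0)))
    return out
def proj(c,X):
    p=np.atleast_2d(X)@c["R"].T+c["t"]; u=p@c["camera_matrix"].T; return u[:,:2]/u[:,2:]
def st():
    s=robot.read_state(); R=Ro.from_rotvec(s["orientation"]).as_matrix()
    return s["t"],s["tool_pos"],R,s["force"],s["opening"]
E
python3 - <<'E'
from h import *
for n in ["top","scene"]:
    for l in ["scraper","rest","case","case_rim","case_stop","cover_edge","wheel","bottle","cup","brush"]:
        print(n,l,*look(n,l),sep="\n   ")
c=robot.read_camera("top"); print(-c["R"].T@c["t"], c["camera_matrix"][0,0])
c=robot.read_camera("scene"); print(-c["R"].T@c["t"])
print(robot.read_state()["t"])
E
```

```text
top
   scraper
   (0.84, array([ 0.1899,  0.2789, -0.002 ]), array([219., 334.]))
   (0.78, array([0.445 , 0.2732, 0.0371]), array([219., 238.]))
top
   rest
   (0.8, array([ 0.452 ,  0.2837, -0.0012]), array([217., 237.]))
   (0.68, array([ 0.4422,  0.5617, -0.    ]), array([117., 243.]))
   (0.35, array([0.5713, 0.0237, 0.0824]), array([310., 186.]))
   (0.24, array([0.4424, 0.2735, 0.0388]), array([219., 239.]))
top
   case
   (0.7, array([0.4429, 0.2732, 0.0339]), array([219., 239.]))
   (0.68, array([ 0.6497,  0.034 , -0.0008]), array([304., 166.]))
top
   case_rim
   (0.9, array([0.5782, 0.0253, 0.0806]), array([309., 184.]))
top
   case_stop
   (0.98, array([0.6126, 0.0319, 0.053 ]), array([306., 174.]))
top
   cover_edge
   (0.57, array([0.5992, 0.0296, 0.071 ]), array([307., 177.]))
top
   wheel
   (0.98, array([ 0.4632, -0.3085,  0.017 ]), array([430., 227.]))
   (0.44, array([ 0.8099, -0.0089, -0.0017]), array([316., 113.]))
top
   bottle
   (0.66, array([ 7.104e-01, -3.268e-01, -7.000e-04]), array([428., 143.]))
top
   cup
   (0.73, array([0.4507, 0.2828, 0.0017]), array(
[... 587 characters left out ...]
, 0.0246, 0.0876]), array([226., 208.]))
scene
   case_stop
   (0.95, array([0.6076, 0.0281, 0.0582]), array([218., 221.]))
scene
   cover_edge
   (0.79, array([0.6011, 0.0279, 0.0735]), array([219., 216.]))
   (0.25, array([ 0.7116,  0.2925, -0.0017]), array([242., 315.]))
scene
   wheel
   (0.85, array([ 0.459 , -0.3103,  0.0168]), array([203., 160.]))
scene
   bottle
   (0.55, array([ 0.7063, -0.3222, -0.0052]), array([136., 190.]))
scene
   cup
   (0.93, array([7.139e-01, 2.966e-01, 4.000e-04]), array([242., 316.]))
scene
   brush
   (0.56, array([ 0.8088, -0.0138, -0.0041]), array([149., 260.]))
[0.27165108 0.11031762 1.37380161] 496.0528367727591
[1.04410653 0.83284757 0.88458655]
2.25
```

Both cameras agree: the scraper is at (0.443, 0.276), z 0.037, on the smaller rest. Next I'll make a close crop and measure the yaws.

Run:
```python
from h import *
c=robot.read_camera("top"); im=c["color"]
def ray(uv,z):
    d=c["R"].T@np.linalg.solve(c["camera_matrix"],np.array([*uv,1.])); o=-c["R"].T@c["t"]
    return o+d*(z-o[2])/d[2]
for lab,z in [("scraper",.045),("rest",.012),("case",.086),("cover_edge",.08)]:
    for d in robot.outline_of("top",lab)[:2]:
        m=d["mask"].astype(np.uint8)
        cs=max(cv2.findContours(m,0,2)[0],key=cv2.contourArea)
        P=np.array([ray(p[0],z)[:2] for p in cs],np.float32)
        (cx,cy),(w,h),a=cv2.minAreaRect(P)
        b=cv2.boxPoints(((cx,cy),(w,h),a)); e=b[1]-b[0]; f=b[2]-b[1]
        print(lab,round(d["score"],2),"ctr",round(cx,4),round(cy,4),"size",np.linalg.norm(e).round(4),np.linalg.norm(f).round(4),"yaw",np.degrees(np.arctan2(e[1],e[0])).round(1))
cv2.imwrite("pics/crop_top.png",np.hstack([cv2.resize(im[190:285,175:260],None,fx=4.4,fy=4.4,interpolation=2),cv2.resize(im[115:210,260:345],None,fx=4.4,fy=4.4,interpolation=2)]))
t,p,R,f,o=st(); print(t,p.round(4),R.round(3))
```

```text
scraper 0.86 ctr 0.465 0.2704 size 0.1694 0.0346 yaw -14.4
scraper 0.68 ctr 0.2148 0.2607 size 0.1681 0.0334 yaw -22.7
rest 0.82 ctr 0.4519 0.2865 size 0.2011 0.1022 yaw -17.9
rest 0.7 ctr 0.4375 0.5623 size 0.284 0.1453 yaw -31.7
case 0.6 ctr 0.6358 0.0387 size 0.1554 0.187 yaw -79.2
cover_edge 0.92 ctr 0.6582 0.0413 size 0.132 0.1253 yaw -79.8
2.5 [0.1395 0.5835 0.1826] [[-0.973  0.233 -0.   ]
 [ 0.233  0.973 -0.   ]
 [ 0.    -0.    -1.   ]]
```

View pics/crop_top.png

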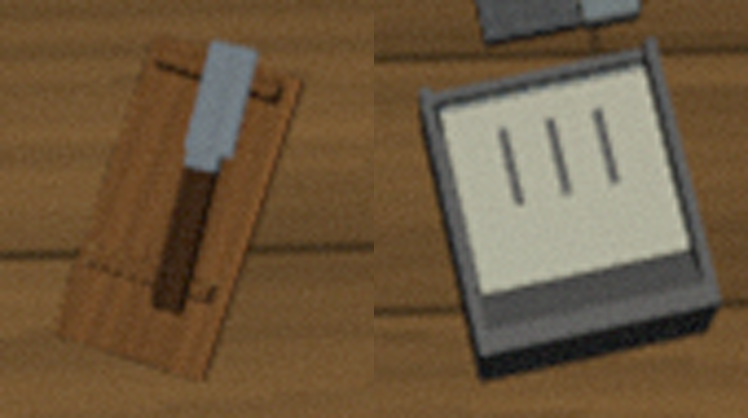

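The right one is the dark scraper (top px 219,238), on the 201 x 102 mm rest. I rule out the yellow look-alike (px 223,325) and the 284 mm rest (px 115,245). The tool is already aligned with the scraper's yaw of about -14°, so I'll move over it.

```bash
python3 -m pendant '[{"delta_pos":[0,0,-0.04],"spin":0},{"delta_pos":[-0.367,-0.228,-0.04],"spin":0},{"delta_pos":[-0.367,-0.228,-0.04],"spin":0},{"delta_pos":[-0.367,-0.228,-0.04],"spin":0},{"delta_pos":[-0.367,-0.228,-0.04],"spin":0},{"delta_pos":[-0.367,-0.228,-0.04],"spin":0},{"delta_pos":[-0.367,-0.228,-0.04],"spin":0},{"delta_pos":[-0.367,-0.228,-0.04],"spin":0},{"delta_pos":[-0.367,-0.228,-0.04],"spin":0},{"delta_pos":[-0.367,-0.228,-0.04],"spin":0}]' -1 10
python3 - <<'E'
from h import *
c=robot.read_camera("wrist"); cv2.imwrite("pics/w1.png",c["color"])
print(look("wrist","scraper"),look("wrist","rest"))
t,p,R,f,o=st(); print(t,p.round(4),R.round(3)); print(-c["R"].T@c["t"])
E
```

```text
t: 3.5
tool_pos: [0.4454, 0.2738, 0.2228]
orientation: [0.371, 3.119, -0.0]
force: [1.2, 0.7, 0.1]
opening: 0.0932
[(0.74, array([0.4452, 0.2728, 0.0358]), array([283., 177.]))] [(0.79, array([0.4438, 0.5649, 0.0038]), array([528., 116.])), (0.73, array([ 0.4518,  0.2865, -0.0027]), array([292., 179.]))]
3.75 [0.4432 0.2767 0.2226] [[-0.972  0.233 -0.   ]
 [ 0.233  0.972  0.   ]
 [ 0.     0.    -1.   ]]
[0.38219591 0.2888603  0.42401214]
```

View pics/w1.png

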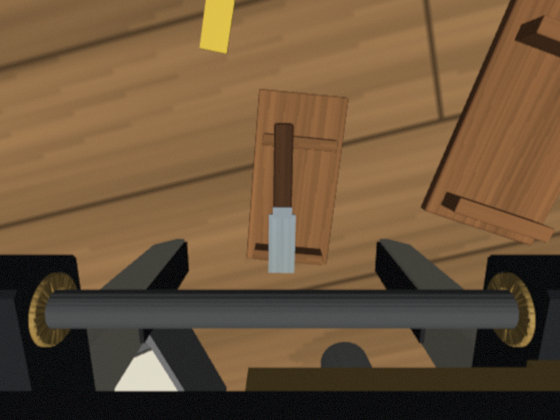

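The wrist view shows the scraper's tail at (284,124) and its tip at (282,272), lying between the bars at rows 142 and 250. It is nearly parallel to the tool x axis. I'll work out its line and the height.

Run:
```python
from h import *
cw=robot.read_camera("wrist"); ct=robot.read_camera("top")
def ray(c,uv,z):
    d=c["R"].T@np.linalg.solve(c["camera_matrix"],np.array([*uv,1.])); o=-c["R"].T@c["t"]
    return o+d*(z-o[2])/d[2]
m=robot.outline_of("wrist","scraper")[0]["mask"]
ys=np.where(m.any(1))[0]; print(ys.min(),ys.max())
for y in range(ys.min(),ys.max()+1,12):
    xs=np.where(m[y])[0]; z=.055 if y<208 else .04
    print(y,xs.min(),xs.max(),ray(cw,((xs.min()+xs.max())/2,y),z).round(4))
tail=ray(cw,(284,124),.055); tip=ray(cw,(282,272),.04); print(tail,tip,np.linalg.norm(tip-tail),np.degrees(np.arctan2(tip[1]-tail[1],tip[0]-tail[0])))
# height of tip by triangulation with top mask tip
mt=robot.outline_of("top","scraper")
for d in mt[:2]:
    yy,xx=np.where(d["mask"]); print(yy.min(),xx[yy==yy.min()].mean(),yy.max())
# bars
for uv in [(263,143),(338,149),(254,250),(322,254)]: print(uv,ray(cw,uv,.037).round(4))
t,p,R,f,o=st(); print(t,p.round(4))
```

```text
126 275
126 277 287 [0.3862 0.2909 0.055 ]
138 272 290 [0.3975 0.2871 0.055 ]
150 272 290 [0.4092 0.2843 0.055 ]
162 273 290 [0.4213 0.2819 0.055 ]
174 272 289 [0.4332 0.278  0.055 ]
186 271 289 [0.4454 0.2745 0.055 ]
198 271 289 [0.458  0.2715 0.055 ]
210 271 289 [0.4744 0.2675 0.04  ]
222 268 292 [0.4879 0.2642 0.04  ]
234 268 292 [0.5016 0.2609 0.04  ]
246 270 292 [0.5158 0.2587 0.04  ]
258 268 290 [0.5294 0.253  0.04  ]
270 267 290 [0.5437 0.249  0.04  ]
[0.38470846 0.29327452 0.055     ] [0.54708231 0.25236232 0.04      ] 0.16811923167024942 -14.142048489915243
200 225.0 260
(263, 143) [0.399  0.2669 0.037 ]
(338, 149) [0.4239 0.3437 0.037 ]
(254, 250) [0.5143 0.2271 0.037 ]
(322, 254) [0.5374 0.3022 0.037 ]
3.95 [0.4427 0.2774 0.2227]
```

The scraper's origin is within 2 mm of the point under the TCP, its yaw is -14.1°, and z is 0.037, which matches the bar tops. I'll descend and grip lightly.

```bash
python3 -m pendant '[{"delta_pos":[0,0.001,0.05],"spin":0.01},{"delta_pos":[0,0.001,0.1],"spin":0.01},{"delta_pos":[0,0.001,0.15],"spin":0.01},{"delta_pos":[0,0.001,0.18],"spin":0.01},{"delta_pos":[0,0.001,0.195],"spin":0.01},{"delta_pos":[0,0.001,0.195],"spin":0.01},{"delta_pos":[0,0.001,0.195],"spin":0.01}]' -1 10
python3 -m pendant '[{"delta_pos":[0,0,0],"spin":0},{"delta_pos":[0,0,0],"spin":0},{"delta_pos":[0,0,0],"spin":0},{"delta_pos":[0,0,0],"spin":0},{"delta_pos":[0,0,0],"spin":0},{"delta_pos":[0,0,0],"spin":0},{"delta_pos":[0,0,0],"spin":0}]' 1 4
```

```text
t: 4.65
tool_pos: [0.4439, 0.2793, 0.0294]
orientation: [0.379, 3.117, 0.002]
force: [1.1, -0.5, 0.3]
opening: 0.093
t: 5.35
tool_pos: [0.4438, 0.2793, 0.0293]
orientation: [0.38, 3.117, 0.002]
force: [-0.4, 0.0, 0.1]
opening: 0.0413
```

```bash
python3 -m pendant '[{"delta_pos":[0,0,0],"spin":0},{"delta_pos":[0,0,0],"spin":0},{"delta_pos":[0,0,0],"spin":0},{"delta_pos":[0,0,0],"spin":0},{"delta_pos":[0,0,0],"spin":0}]' 1 4
```

```text
t: 5.85
tool_pos: [0.4438, 0.2793, 0.0293]
orientation: [0.38, 3.117, 0.002]
force: [-0.5, 0.2, -0.1]
opening: 0.0025
```

The opening is 2.5 mm, so the fingers closed on nothing or on something thin. I'll look before going on.

Run:
```python
from h import *
c=robot.read_camera("wrist"); d=robot.read_camera("scene"); t=robot.read_camera("top")
a=cv2.resize(d["color"][190:300,250:390],(700,550),interpolation=2)
cv2.imwrite("pics/w2.png",c["color"]);cv2.imwrite("pics/s2.png",a)
print(look("scene","scraper"),look("wrist","scraper"),st()[4])
```

```text
[(0.67, array([0.1938, 0.2831, 0.0034]), array([383., 223.])), (0.66, array([0.4412, 0.2794, 0.0354]), array([322., 252.]))] [(0.76, array([0.4495, 0.2753, 0.0392]), array([277., 249.]))] 0.00045982548297115317
```

View pics/w2.png

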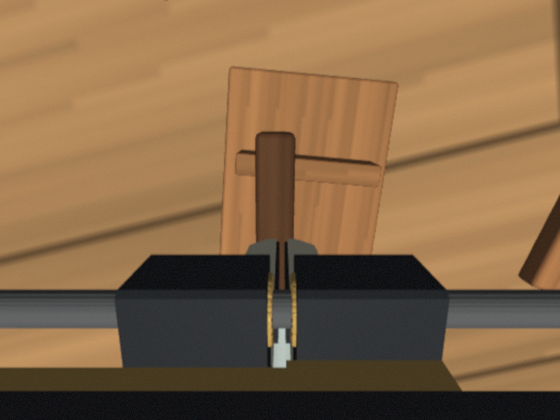

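View pics/s2.png

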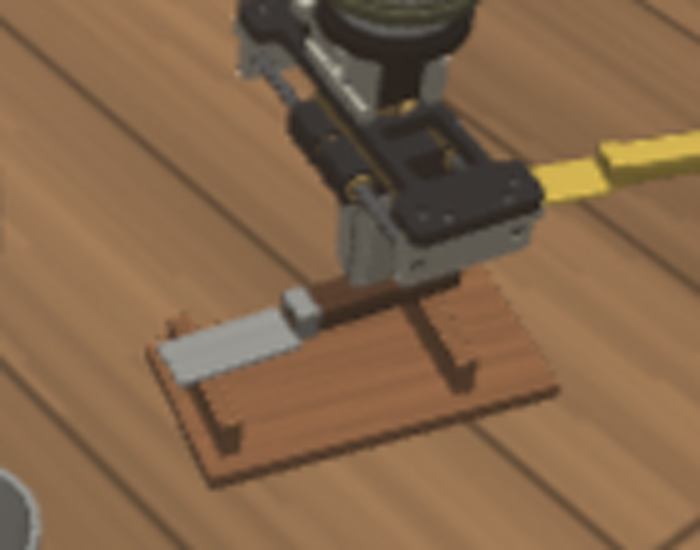

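Run:
```python
from h import *
c=robot.read_camera("wrist"); t,p,R,f,o=st(); print(p,o)
for dz in (0,.019,.04,.06): print(dz,proj(c,p-R[:,2]*dz).round(0))
s=np.array([np.cos(-.246),np.sin(-.246),0])
for x in (-60,-40,0,40,110):
    P=np.array([.547,.2524,.0])+s*(x-110)/1000
    print(x,[proj(c,P+[0,0,z]).round(0)[0] for z in (.037,.055)])
im=c["color"]; cv2.imwrite("pics/w2c.png",cv2.resize(im[220:370,200:360],None,fx=4.5,fy=4,interpolation=2))
g=robot.read_camera("scene"); print("scene tcp",proj(g,p),"grasp",proj(g,p-R[:,2]*.019));
```

```text
[0.44381086 0.27923933 0.02930156] 0.0005627390203005912
0 [[282. 233.]]
0.019 [[282. 243.]]
0.04 [[282. 258.]]
0.06 [[282. 276.]]
-60 [array([280., 123.]), array([280., 123.])]
-40 [array([280., 161.]), array([280., 165.])]
0 [array([280., 231.]), array([280., 242.])]
40 [array([280., 295.]), array([280., 311.])]
110 [array([280., 395.]), array([280., 417.])]
scene tcp [[321.21531426 253.65121432]] grasp [[321.77983647 248.70671691]]
```

View pics/w2c.png

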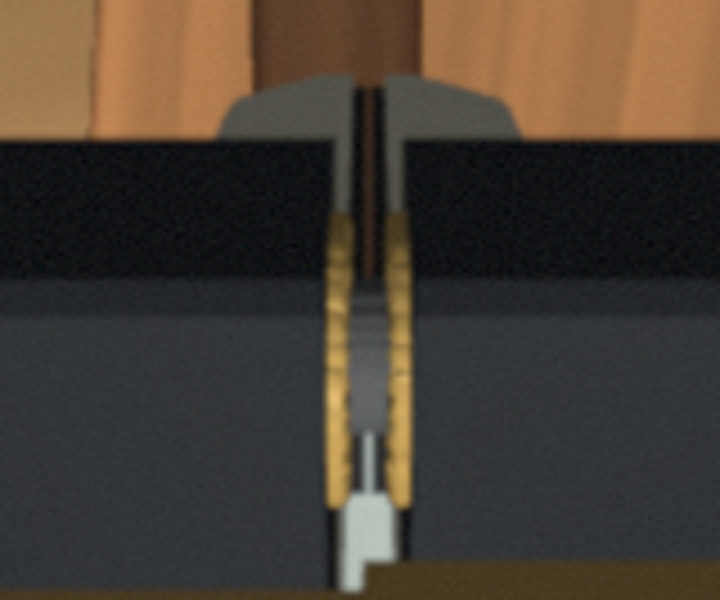

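Run:
```python
from h import *
c=robot.read_camera("wrist"); t,p,R,f,o=st()
for dz in (0,.01,.02,.03,.04):
  print(dz,[proj(c,p+R@np.array([x,y,-dz])).round(0)[0] for y in (.003,.0465) for x in (.0075,-.0075)])
print(robot.read_state()["force"],robot.read_state()["wrist_torque"])
```

```text
0 [array([287., 220.]), array([287., 245.]), array([361., 220.]), array([360., 245.])]
0.01 [array([287., 225.]), array([287., 251.]), array([365., 225.]), array([363., 251.])]
0.02 [array([287., 231.]), array([287., 257.]), array([369., 231.]), array([368., 257.])]
0.03 [array([288., 237.]), array([288., 264.]), array([374., 237.]), array([372., 264.])]
0.04 [array([288., 243.]), array([288., 272.]), array([379., 243.]), array([377., 272.])]
[-0.10483278 -1.41715541  0.09972459] [-0.00706403  0.01510009 -0.0159741 ]
```

The pictures agree with the closure reading: the fingertips end about 30 mm higher than the reported TCP. In the wrist view the tip edge is at row 239, where row 219 was expected. The scene view shows them just above the handle. So the fingers closed above it. I'll open partway and recheck from the side.

```bash
python3 -m pendant '[{"delta_pos":[0,0,0],"spin":0},{"delta_pos":[0,0,0],"spin":0},{"delta_pos":[0,0,0],"spin":0},{"delta_pos":[0,0,0],"spin":0},{"delta_pos":[0,0,0],"spin":0},{"delta_pos":[0,0,0],"spin":0}]' 0 4
python3 - <<'E'
from h import *
d=robot.read_camera("scene"); w=robot.read_camera("wrist")
t,p,R,f,o=st()
a=cv2.resize(d["color"][200:280,270:370],(750,600),interpolation=2)
for y in(-.0235,.0235):
  for dz in (0,.03):
    for x in (-.0075,.0075):
      u=proj(d,p+R@np.array([x,y,-dz]))[0]; cv2.circle(a,(int((u[0]-270+.5)*7.5),int((u[1]-200+.5)*7.5)),3,(0,0,255) if dz==0 else (0,255,0),-1)
cv2.imwrite("pics/s3.png",a);cv2.imwrite("pics/w3.png",w["color"][100:380]); print(o)
E
```

```text
t: 6.95
tool_pos: [0.4438, 0.2792, 0.0293]
orientation: [0.38, 3.117, 0.002]
force: [-0.1, -0.3, 0.0]
opening: 0.0434
0.045911636386571336
```

View pics/s3.png

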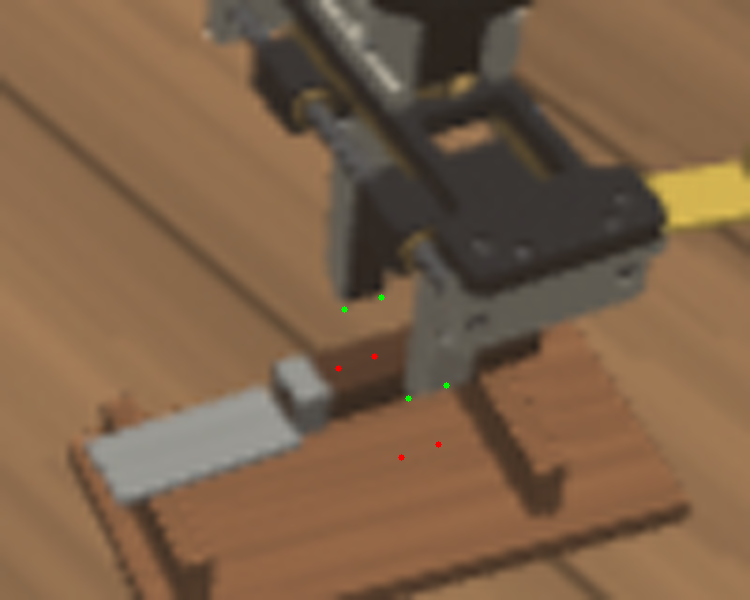

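View pics/w3.png

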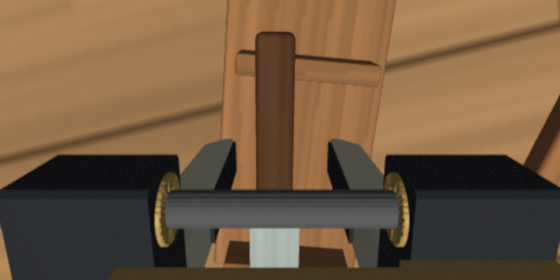

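The green dots, 30 mm up from the reported TCP, land on the real fingertips, so the true tip is the reported TCP plus 30 mm. I'll use that from here on. I'll go 31 mm lower and 3.5 mm sideways to centre on the handle, then close.

```bash
python3 -m pendant '[{"delta_pos":[0,-0.0035,0],"spin":0},{"delta_pos":[0,-0.0035,0.016],"spin":0},{"delta_pos":[0,-0.0035,0.031],"spin":0},{"delta_pos":[0,-0.0035,0.031],"spin":0},{"delta_pos":[0,-0.0035,0.031],"spin":0}]' 0 4
python3 -m pendant '[{"delta_pos":[0,0,0],"spin":0},{"delta_pos":[0,0,0],"spin":0},{"delta_pos":[0,0,0],"spin":0},{"delta_pos":[0,0,0],"spin":0},{"delta_pos":[0,0,0],"spin":0},{"delta_pos":[0,0,0],"spin":0}]' 1 4
```

```text
t: 7.55
tool_pos: [0.4423, 0.2755, -0.0023]
orientation: [0.38, 3.118, 0.0]
force: [-0.2, 1.0, 0.1]
opening: 0.0464
t: 8.15
tool_pos: [0.4427, 0.2756, -0.0019]
orientation: [0.38, 3.118, 0.001]
force: [-0.6, -0.6, 4.0]
opening: 0.0203
```

The opening is 20.3 mm, so the handle is held. The fingers are effectively 30 mm shorter, so the gripper body sits only about 35 mm above the grasp, and it would hit the tail of a nose-down handle. I'll regrip further back and lower on the pads: 30 mm towards the tail and 12 mm up. The scraper can then pivot between the pads.

```bash
python3 -m pendant '[{"delta_pos":[0,0,0],"spin":0},{"delta_pos":[0,0,0],"spin":0},{"delta_pos":[0.0,0,-0.012],"spin":0},{"delta_pos":[0.03,0,-0.012],"spin":0},{"delta_pos":[0.03,0,-0.012],"spin":0},{"delta_pos":[0.03,0,-0.012],"spin":0}]' 0.4 4
python3 -m pendant '[{"delta_pos":[0,0,0],"spin":0},{"delta_pos":[0,0,0],"spin":0},{"delta_pos":[0,0,0],"spin":0},{"delta_pos":[0,0,0],"spin":0}]' 1 4
python3 - <<'E'
from h import *
d=robot.read_camera("scene"); w=robot.read_camera("wrist")
cv2.imwrite("pics/s4.png",np.vstack([cv2.resize(d["color"][200:280,270:370],(500,400),interpolation=2),cv2.resize(w["color"][100:380],(500,190))]))
E
```

```text
t: 8.75
tool_pos: [0.4136, 0.2831, 0.0108]
orientation: [0.378, 3.117, 0.002]
force: [0.5, -0.5, 0.1]
opening: 0.0282
t: 9.15
tool_pos: [0.4144, 0.2831, 0.0112]
orientation: [0.379, 3.116, 0.002]
force: [0.2, -0.9, 4.1]
opening: 0.0204
```

View pics/s4.png

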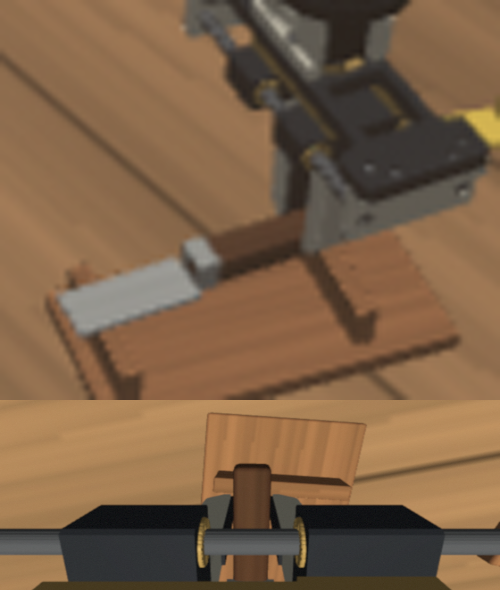

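The grip is now near the handle's tail, with the finger tips at about its underside. I'll lift the tail at 3 N while the blade stays on the front bar, so the scraper pivots nose-down.

```bash
python3 -m pendant '[{"delta_pos":[-0.0015,0,-0.010],"spin":0},{"delta_pos":[-0.0035,0,-0.0205],"spin":0},{"delta_pos":[-0.0065,0,-0.031],"spin":0},{"delta_pos":[-0.010,0,-0.0405],"spin":0},{"delta_pos":[-0.015,0,-0.050],"spin":0},{"delta_pos":[-0.0205,0,-0.059],"spin":0},{"delta_pos":[-0.029,0,-0.070],"spin":0},{"delta_pos":[-0.037,0,-0.078],"spin":0},{"delta_pos":[-0.037,0,-0.078],"spin":0}]' 1 3
python3 - <<'E'
from h import *
d=robot.read_camera("scene"); w=robot.read_camera("wrist")
cv2.imwrite("pics/s5.png",np.vstack([cv2.resize(d["color"][180:280,255:375],(600,500),interpolation=2)]))
E
```

```text
t: 10.15
tool_pos: [0.4523, 0.2743, 0.0911]
orientation: [0.379, 3.114, 0.004]
force: [0.7, 0.2, -0.4]
opening: 0.0203
```

View pics/s5.png

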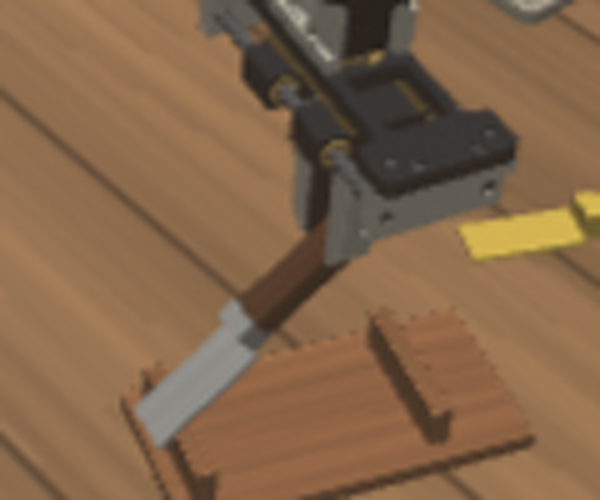

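The scraper pivoted as planned and is now nose-down. I'll tighten the grip, lift, and measure the angle.

```bash
python3 -m pendant '[{"delta_pos":[0,0,0],"spin":0},{"delta_pos":[0,0,0],"spin":0},{"delta_pos":[0,0,-0.05],"spin":0},{"delta_pos":[0,0,-0.1],"spin":0},{"delta_pos":[0,0,-0.13],"spin":0},{"delta_pos":[0,0,-0.13],"spin":0}]' 1 40
python3 - <<'E'
from h import *
d=robot.read_camera("scene"); w=robot.read_camera("wrist"); tp=robot.read_camera("top")
t,p,R,f,o=st()
g=p-R[:,2]*.049
print(p,g,"uv",proj(d,g),"wrist",proj(w,g))
for n in("scene","wrist","top"): print(n,look(n,"scraper"))
u=proj(d,g)[0].astype(int); 
a=d["color"][u[1]-70:u[1]+80,u[0]-110:u[0]+90]; cv2.imwrite("pics/s6.png",cv2.resize(a,None,fx=4,fy=4,interpolation=2)); print(u-[110,70])
cv2.imwrite("pics/w6.png",w["color"])
E
```

```text
t: 10.85
tool_pos: [0.4524, 0.2754, 0.2251]
orientation: [0.378, 3.109, 0.01]
force: [0.5, 0.6, -1.1]
opening: 0.0192
[0.44931263 0.2737702  0.21783113] [0.44927016 0.27375098 0.26683111] uv [[325.87795689 182.93937305]] wrist [[279.11939024 259.2693046 ]]
scene [(0.82, array([0.4653, 0.2711, 0.2265]), array([319., 198.])), (0.78, array([0.1944, 0.2813, 0.0014]), array([383., 223.])), (0.43, array([ 7.152e-01,  2.926e-01, -3.000e-04]), array([241., 315.]))]
wrist [(0.73, array([0.4654, 0.268 , 0.2263]), array([279., 266.]))]
top []
[215 112]
```

View pics/s6.png

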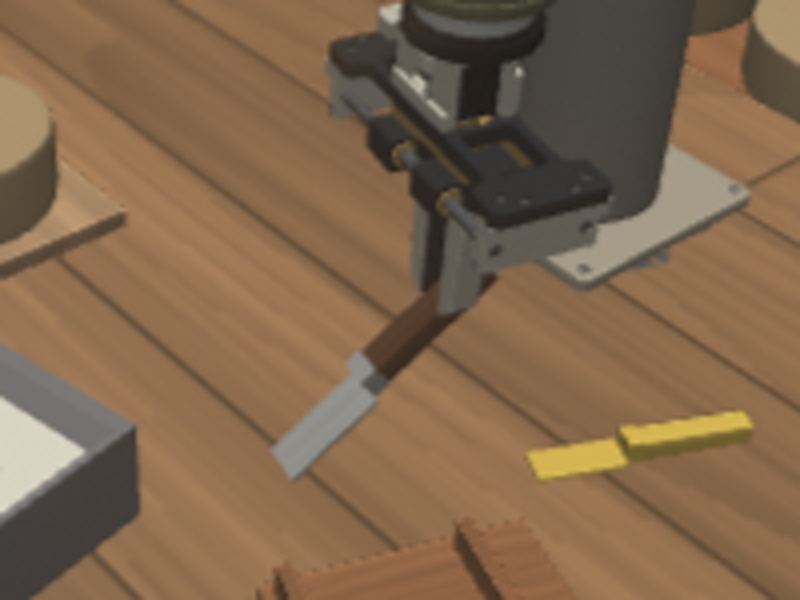

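View pics/w6.png

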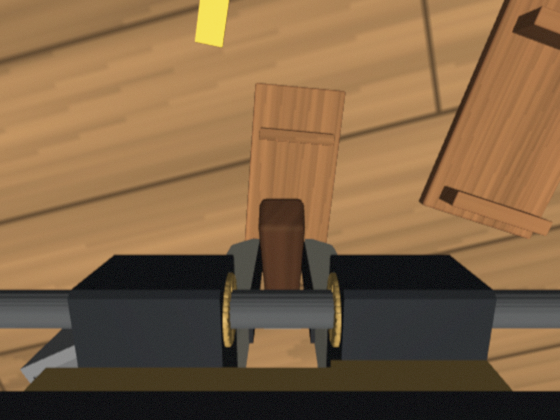

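```bash
cat >> h.py <<'E'
from scipy.optimize import least_squares
def fit(d,uv,g,R):
    s=-R[:,0].copy(); s[2]=0; s/=np.linalg.norm(s); z=np.array([0,0,1.])
    def tip(q):
        th,L=q; dd=s*np.cos(th)-z*np.sin(th); n=s*np.sin(th)+z*np.cos(th)
        return g+L*dd-.0075*n
    r=least_squares(lambda q: proj(d,tip(q))[0]-uv,[.7,.14])
    return np.degrees(r.x[0]),r.x[1],tip(r.x)
E
python3 - <<'E'
from h import *
d=robot.read_camera("scene"); t,p,R,f,o=st(); print(p,R.round(3),robot.read_state()["q"].round(2))
for gz in (.042,.045): print(fit(d,np.array([285.7,228.6]),p-R[:,2]*gz,R))
E
```

```text
[0.44961796 0.27376987 0.21832877] [[-0.971  0.24   0.001]
 [ 0.24   0.971  0.001]
 [-0.001  0.001 -1.   ]] [ 0.45 -0.08  1.64 -0.    1.58 -0.88]
(np.float64(42.36249510344628), np.float64(0.14218992488994903), array([0.54665939, 0.24976238, 0.15897676]))
(np.float64(43.24297665398252), np.float64(0.14434675140134345), array([0.54665768, 0.24976038, 0.15897427]))
```

The tip fit gives the blade 42.5° below level and a grip 142 mm behind the tip. The tip is at TCP + 0.100 forward and 0.059 down. The case marks agree on an origin of (0.6505, 0.038) and a yaw of about +10.5°. I'll move above the groove and turn the tool to match the case.

```bash
python3 -m pendant '[{"delta_pos":[-0.02,-0.05,0],"spin":-0.1},{"delta_pos":[-0.04,-0.1,0],"spin":-0.2},{"delta_pos":[-0.06,-0.15,0],"spin":-0.3},{"delta_pos":[-0.08,-0.2,0],"spin":-0.4},{"delta_pos":[-0.103,-0.248,0.008],"spin":-0.426},{"delta_pos":[-0.103,-0.248,0.008],"spin":-0.426},{"delta_pos":[-0.103,-0.248,0.008],"spin":-0.426},{"delta_pos":[-0.103,-0.248,0.008],"spin":-0.426}]' 1 40
python3 - <<'E'
from h import *
d=robot.read_camera("scene"); tp=robot.read_camera("top"); t,p,R,f,o=st(); print(t,p,R.round(3),f,robot.read_state()["q"].round(2))
for l in ("case_rim","case_stop","cover_edge"): print(l,look("top",l)[:1],look("scene",l)[:1],look("wrist",l)[:1])
for l in ("scraper",): print(l,look("scene",l))
cv2.imwrite("pics/s7.png",cv2.resize(d["color"][130:280,130:330],None,fx=4,fy=4,interpolation=2))
cv2.imwrite("pics/t7.png",cv2.resize(tp["color"][110:260,240:400],None,fx=4,fy=4,interpolation=2))
E
```

```text
t: 12.15
tool_pos: [0.49, 0.0083, 0.21]
orientation: [-0.286, 3.128, 0.002]
force: [-0.4, 0.0, -0.8]
opening: 0.0197
12.25 [0.49007742 0.00934412 0.21031616] [[-0.983 -0.184  0.001]
 [-0.184  0.983  0.001]
 [-0.001  0.001 -1.   ]] [ 0.04945566  0.05370317 -2.13219617] [-0.09 -0.18  1.75  0.    1.58 -1.84]
case_rim [(0.93, array([0.5752, 0.0278, 0.0814]), array([308., 185.]))] [(0.64, array([0.5756, 0.0225, 0.0886]), array([226., 207.]))] []
case_stop [(0.61, array([0.6098, 0.0323, 0.0543]), array([306., 175.]))] [(0.66, array([0.607 , 0.0336, 0.0569]), array([219., 222.]))] []
cover_edge [(0.61, array([0.5985, 0.0262, 0.0747]), array([308., 177.]))] [(0.97, array([0.6033, 0.0274, 0.0741]), array([219., 216.]))] []
scraper [(0.71, array([0.5029, 0.0118, 0.2187]), array([243., 157.])), (0.69, array([ 0.4621, -0.3087,  0.0157]), array([202., 161.])), (0.59, array([ 1.956e-01,  2.811e-01, -1.000e-04]), array([382., 224.]))]
```

View pics/s7.png

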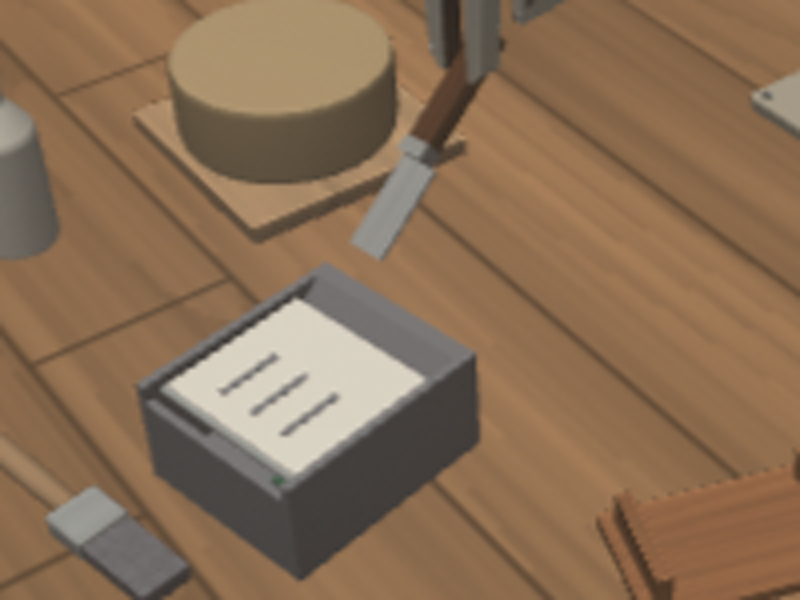

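View pics/t7.png

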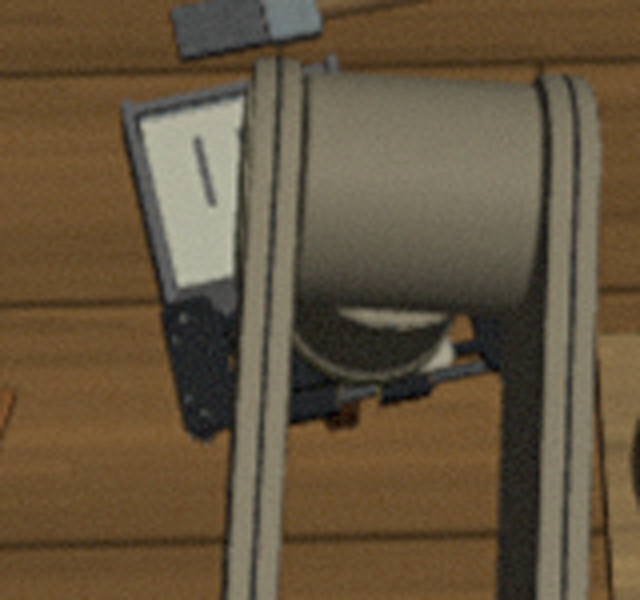

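Run:
```python
from h import *
d=robot.read_camera("scene"); t,p,R,f,o=st(); 
th,L,tip=fit(d,np.array([221.3,192.8]),p-R[:,2]*.042,R)
s=-R[:,0]; print(p,th,L,tip,"pred",p+.1*s-[0,0,.0593], "fwd",(tip-p)@s)
```

```text
[0.49015809 0.00824866 0.21022142] 43.551012325152016 0.14426234858401982 [0.58782483 0.02638482 0.1473889 ] pred [0.58847511 0.02651744 0.15104499] fwd 0.09925863939052017
```

The two tip fits agree within 4 mm. I'll descend to just above the ramp.

```bash
python3 -m pendant '[{"delta_pos":[0,0,0.04],"spin":0},{"delta_pos":[0,0,0.055],"spin":0},{"delta_pos":[0,0,0.061],"spin":0},{"delta_pos":[0,0,0.065],"spin":0},{"delta_pos":[0,0,0.065],"spin":0}]' 1 40
python3 -m pendant '[{"delta_pos":[0,0,0.002],"spin":0},{"delta_pos":[0,0,0.004],"spin":0},{"delta_pos":[0,0,0.004],"spin":0}]'
python3 - <<'E'
from h import *
d=robot.read_camera("scene"); t,p,R,f,o=st(); print(t,p,f)
cv2.imwrite("pics/s8.png",cv2.resize(d["color"][150:270,160:300],None,fx=5,fy=5,interpolation=2))
E
```

```text
t: 13.8
tool_pos: [0.4905, 0.0083, 0.1457]
orientation: [-0.288, 3.127, 0.001]
force: [-0.2, 0.8, -0.9]
opening: 0.0191
t: 14.1
tool_pos: [0.4907, 0.0083, 0.142]
orientation: [-0.288, 3.126, 0.0]
force: [0.1, -0.0, -2.2]
opening: 0.0195
14.15 [0.49062792 0.0082767  0.14194595] [-0.30916446  0.42650708 -2.06882099]
```

View pics/s8.png

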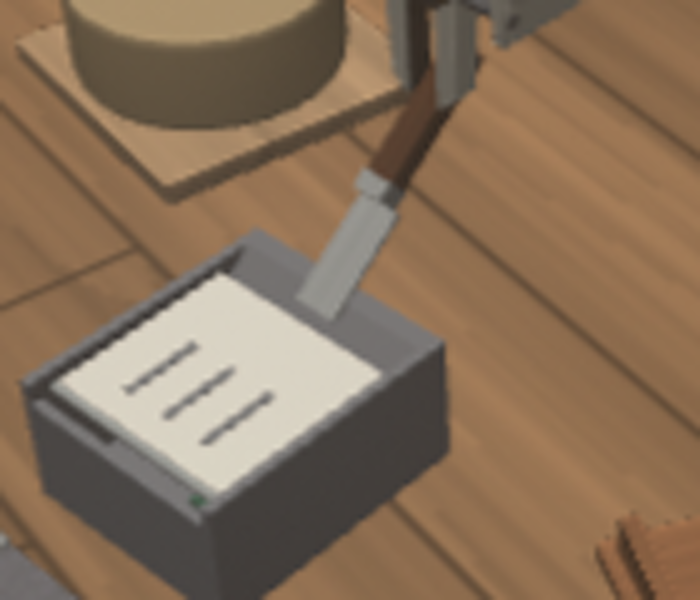

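The blade tip is in the groove mouth at (318,308) of the crop, clear of the cover. I'll feel down for the ramp.

```bash
python3 -m pendant '[{"delta_pos":[0,0,0.002],"spin":0},{"delta_pos":[0,0,0.004],"spin":0},{"delta_pos":[0,0,0.004],"spin":0}]' 1 20
python3 -m pendant '[{"delta_pos":[0,0,0.0015],"spin":0},{"delta_pos":[0,0,0.003],"spin":0},{"delta_pos":[0,0,0.003],"spin":0}]'
```

```text
t: 14.45
tool_pos: [0.4904, 0.0083, 0.1376]
orientation: [-0.288, 3.127, 0.001]
force: [0.2, -0.2, -0.9]
opening: 0.0193
t: 14.75
tool_pos: [0.4905, 0.0083, 0.1344]
orientation: [-0.288, 3.127, 0.001]
force: [0.8, 0.3, -0.4]
opening: 0.0198
```

```bash
python3 -m pendant '[{"delta_pos":[0,0,0.001],"spin":0},{"delta_pos":[-0.003,0,0.004],"spin":0},{"delta_pos":[-0.006,0,0.0065],"spin":0},{"delta_pos":[-0.006,0,0.0065],"spin":0}]'
python3 - <<'E'
from h import *
d=robot.read_camera("scene"); t,p,R,f,o=st(); print(t,p,f)
cv2.imwrite("pics/s9.png",cv2.resize(d["color"][170:250,170:270],None,fx=7,fy=7,interpolation=2))
E
```

```text
t: 15.15
tool_pos: [0.4967, 0.0095, 0.1276]
orientation: [-0.288, 3.127, 0.001]
force: [1.2, 0.4, -0.5]
opening: 0.02
15.2 [0.49661817 0.00948974 0.12770289] [ 2.06163741  0.37493318 -0.60715306]
```

View pics/s9.png

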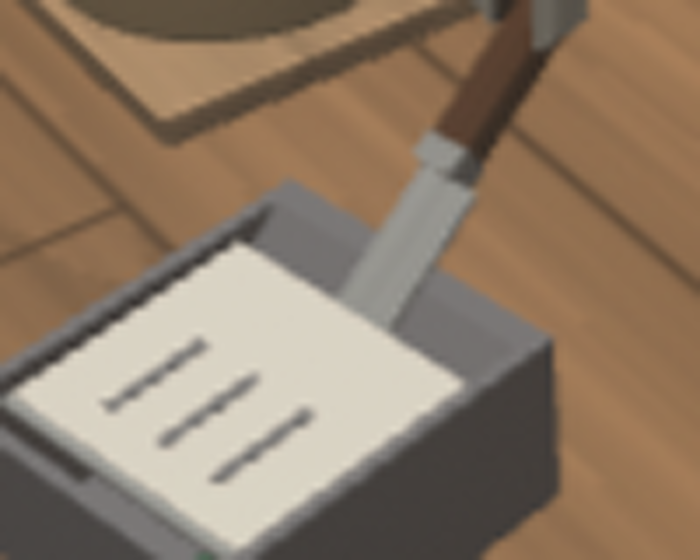

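The tip is now hidden behind the cover's front edge, so it is going under. I'll continue down the ramp.

```bash
python3 -m pendant '[{"delta_pos":[-0.003,0,0.0027],"spin":0},{"delta_pos":[-0.006,0,0.0054],"spin":0},{"delta_pos":[-0.008,0,0.0072],"spin":0},{"delta_pos":[-0.008,0,0.0072],"spin":0}]'
python3 -m pendant '[{"delta_pos":[-0.003,0,0.0027],"spin":0},{"delta_pos":[-0.005,0,0.0045],"spin":0},{"delta_pos":[-0.005,0,0.0045],"spin":0}]'
python3 - <<'E'
from h import *
d=robot.read_camera("scene"); t,p,R,f,o=st(); print(t,p,f)
cv2.imwrite("pics/s10.png",cv2.resize(d["color"][170:250,170:270],None,fx=7,fy=7,interpolation=2))
E
```

```text
t: 15.6
tool_pos: [0.5043, 0.0109, 0.1203]
orientation: [-0.288, 3.128, 0.001]
force: [-1.5, -0.6, 2.3]
opening: 0.0196
t: 15.9
tool_pos: [0.5085, 0.0115, 0.1174]
orientation: [0.288, -3.127, 0.0]
force: [-11.8, -1.3, 18.0]
opening: 0.0198
15.95 [0.50847718 0.01144779 0.11741861] [-12.53124748  -1.1190521   17.90023162]
```

View pics/s10.png

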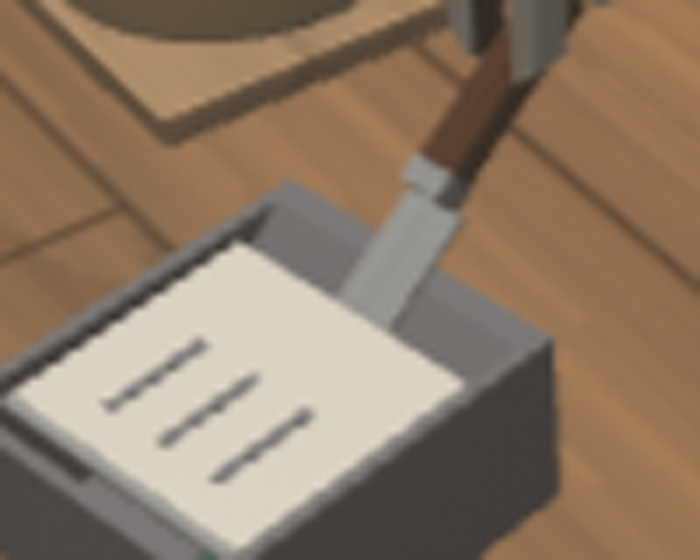

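The 22 N back along the ramp and the tip estimate (u = -44 mm, z 57 mm) both say the blade is at the stop. Now I'll lever it, moving the grip on an arc about the rim while the handle pivots in the pads.

```bash
python3 -m pendant '[{"delta_pos":[0.001,0,0],"spin":0},{"delta_pos":[0.005,0,0.0045],"spin":0},{"delta_pos":[0.0095,0,0.0095],"spin":0},{"delta_pos":[0.0136,0,0.016],"spin":0},{"delta_pos":[0.018,0,0.0235],"spin":0},{"delta_pos":[0.022,0,0.031],"spin":0},{"delta_pos":[0.022,0,0.031],"spin":0}]' 1 20
python3 - <<'E'
from h import *
d=robot.read_camera("scene"); t,p,R,f,o=st(); print(t,p,f)
cv2.imwrite("pics/s11.png",cv2.resize(d["color"][150:250,160:290],None,fx=6,fy=6,interpolation=2))
E
```

```text
t: 16.65
tool_pos: [0.4857, 0.0075, 0.0847]
orientation: [0.288, -3.126, -0.0]
force: [1.3, 0.1, 0.7]
opening: 0.0199
16.7 [0.48604342 0.00747963 0.08543272] [ 0.01362541 -0.01074479 -0.33864896]
```

View pics/s11.png

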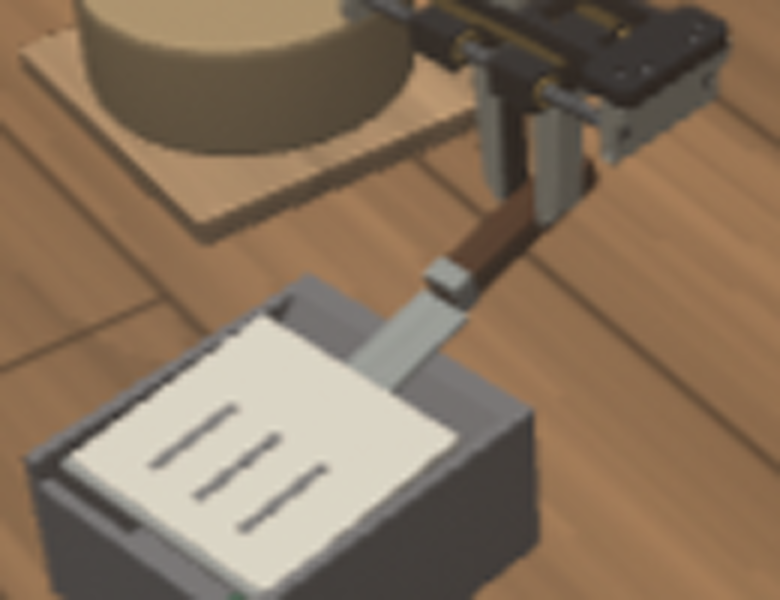

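The handle has pivoted to about 20°. I'll continue to level and slightly past it.

```bash
python3 -m pendant '[{"delta_pos":[0.003,0,0.008],"spin":0},{"delta_pos":[0.0058,0,0.0164],"spin":0},{"delta_pos":[0.0075,0,0.025],"spin":0},{"delta_pos":[0.0086,0,0.034],"spin":0},{"delta_pos":[0.009,0,0.039],"spin":0},{"delta_pos":[0.009,0,0.039],"spin":0}]' 1 20
python3 - <<'E'
from h import *
d=robot.read_camera("scene"); t,p,R,f,o=st(); print(t,p,f,robot.read_state()["wrist_torque"])
print(look("scene","cover_edge"),look("top","cover_edge"))
cv2.imwrite("pics/s12.png",cv2.resize(d["color"][150:250,160:290],None,fx=6,fy=6,interpolation=2))
E
```

```text
t: 17.3
tool_pos: [0.4765, 0.0059, 0.0455]
orientation: [0.288, -3.125, -0.001]
force: [0.6, 0.8, 0.7]
opening: 0.0197
17.35 [0.47642749 0.00582793 0.04581929] [0.19944242 0.28729418 0.40782053] [ 0.02668274 -0.14727683 -0.00787346]
[(0.87, array([0.6032, 0.0275, 0.0975]), array([218., 209.]))] [(0.75, array([0.5992, 0.0266, 0.0993]), array([309., 175.]))]
```

View pics/s12.png

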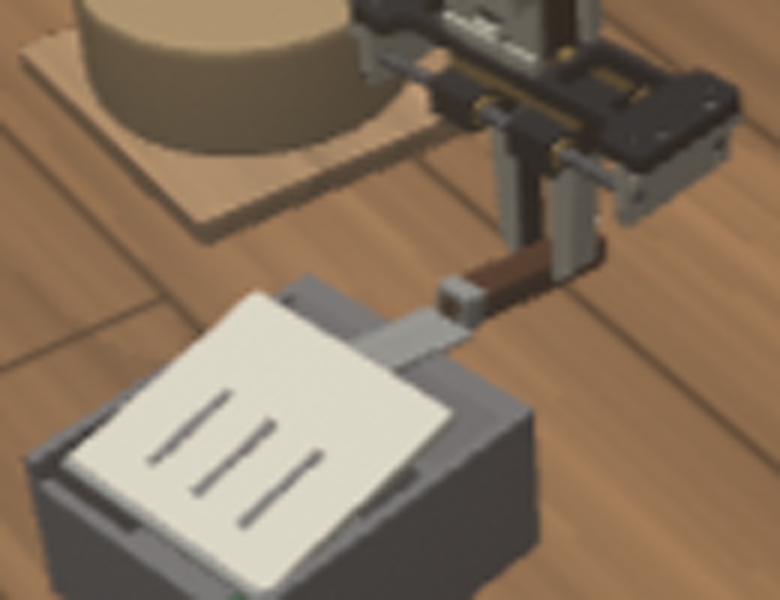

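The cover's edge has risen to z ≈ 0.098 m (both cameras) from 0.074, and the blade is level beneath it. I'll grip at 60 N and lift along the cover's arc.

```bash
python3 -m pendant '[{"delta_pos":[0,0,0],"spin":0},{"delta_pos":[0,0,0],"spin":0},{"delta_pos":[-0.003,0,-0.01],"spin":0},{"delta_pos":[-0.0065,0,-0.021],"spin":0},{"delta_pos":[-0.011,0,-0.031],"spin":0},{"delta_pos":[-0.011,0,-0.031],"spin":0}]' 1 60
python3 - <<'E'
from h import *
d=robot.read_camera("scene"); t,p,R,f,o=st(); print(t,p,f,robot.read_state()["wrist_torque"])
print(look("scene","cover_edge"),look("top","cover_edge"))
cv2.imwrite("pics/s13.png",cv2.resize(d["color"][140:240,160:290],None,fx=6,fy=6,interpolation=2))
E
```

```text
t: 18.15
tool_pos: [0.4894, 0.0078, 0.0795]
orientation: [0.288, -3.128, 0.001]
force: [0.9, 0.4, -3.3]
opening: 0.019
18.2 [0.4889325  0.00785294 0.07854573] [ 0.69142195 -0.44430848 -3.51902984] [-0.02153144  0.19219486  0.01888874]
[(0.92, array([0.6046, 0.0281, 0.0993]), array([218., 209.]))] [(0.81, array([0.6039, 0.0276, 0.1003]), array([308., 173.])), (0.41, array([ 0.7087, -0.3249,  0.0016]), array([428., 143.]))]
```

View pics/s13.png

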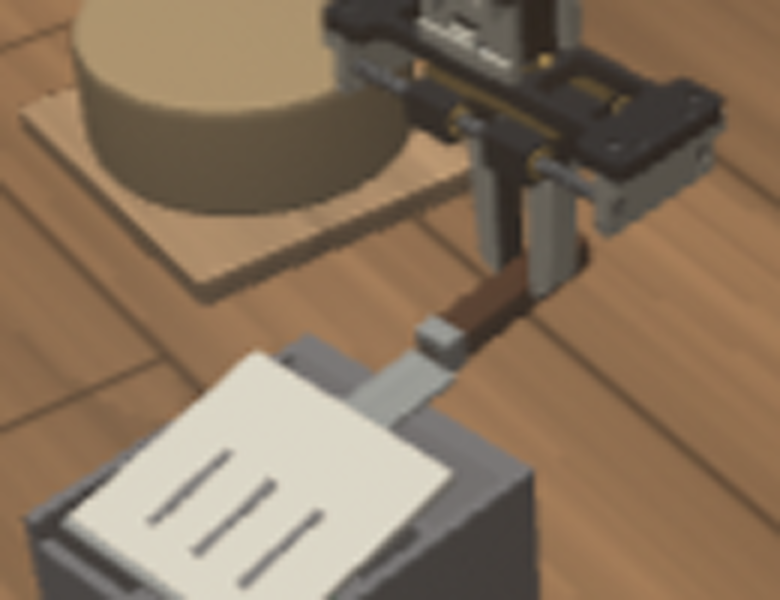

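At 60 N the scraper pivoted nose-down instead of lifting the cover: edge z is still 0.099, which held where it was levered. So I'll use the gripper body as a hard stop. The tail tips up against it at about 40°, and then the blade can lift. I'll pivot with the tip kept under the edge.

```bash
python3 -m pendant '[{"delta_pos":[-0.003,0,-0.012],"spin":0},{"delta_pos":[-0.0064,0,-0.024],"spin":0},{"delta_pos":[-0.012,0,-0.036],"spin":0},{"delta_pos":[-0.017,0,-0.046],"spin":0},{"delta_pos":[-0.017,0,-0.046],"spin":0}]' 1 60
python3 - <<'E'
from h import *
d=robot.read_camera("scene"); t,p,R,f,o=st(); print(t,p,f,robot.read_state()["wrist_torque"])
print(look("scene","cover_edge"),look("top","cover_edge"))
cv2.imwrite("pics/s14.png",cv2.resize(d["color"][130:240,160:290],None,fx=5.4,fy=5.4,interpolation=2))
E
```

```text
t: 18.9
tool_pos: [0.5064, 0.011, 0.1254]
orientation: [0.289, -3.128, 0.0]
force: [-0.9, -0.2, -1.8]
opening: 0.0187
18.95 [0.50555446 0.010994   0.12428028] [-1.16072589  0.34951449 -2.36469508] [0.02063878 0.36173044 0.04209826]
[(0.92, array([0.602 , 0.0305, 0.0989]), array([219., 209.])), (0.61, array([ 0.7087, -0.3226, -0.0035]), array([135., 190.]))] [(0.6, array([0.6027, 0.0305, 0.1021]), array([307., 173.]))]
```

View pics/s14.png

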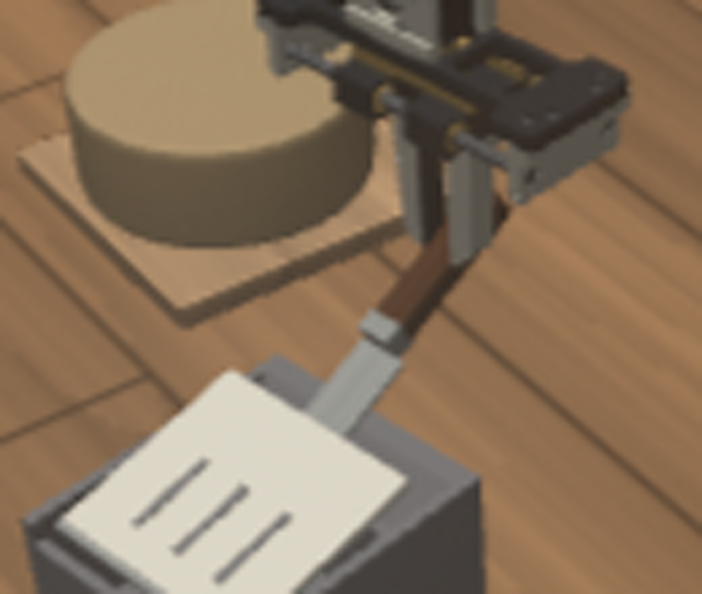

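```bash
python3 -m pendant '[{"delta_pos":[-0.01,0,0],"spin":0},{"delta_pos":[-0.015,0,-0.005],"spin":0},{"delta_pos":[-0.018,0,-0.012],"spin":0},{"delta_pos":[-0.021,0,-0.02],"spin":0},{"delta_pos":[-0.024,0,-0.028],"spin":0},{"delta_pos":[-0.024,0,-0.028],"spin":0}]' 1 60
python3 - <<'E'
from h import *
d=robot.read_camera("scene"); t,p,R,f,o=st(); print(t,p,f,robot.read_state()["wrist_torque"])
print(look("scene","cover_edge"),look("top","cover_edge"),look("scene","scraper")[:2])
cv2.imwrite("pics/s15.png",cv2.resize(d["color"][130:240,160:290],None,fx=5.4,fy=5.4,interpolation=2))
E
```

```text
t: 19.75
tool_pos: [0.5293, 0.0153, 0.1526]
orientation: [0.288, -3.127, 0.0]
force: [-2.2, -0.4, -1.5]
opening: 0.0186
19.8 [0.52880593 0.01532248 0.15182269] [-1.09806429 -0.52239506 -2.03183242] [-0.06355976  0.55220744 -0.0131885 ]
[(0.63, array([0.6034, 0.03  , 0.098 ]), array([219., 210.]))] [] [(0.62, array([0.5307, 0.0201, 0.1592]), array([237., 180.])), (0.62, array([0.1962, 0.2808, 0.0043]), array([382., 223.]))]
```

View pics/s15.png

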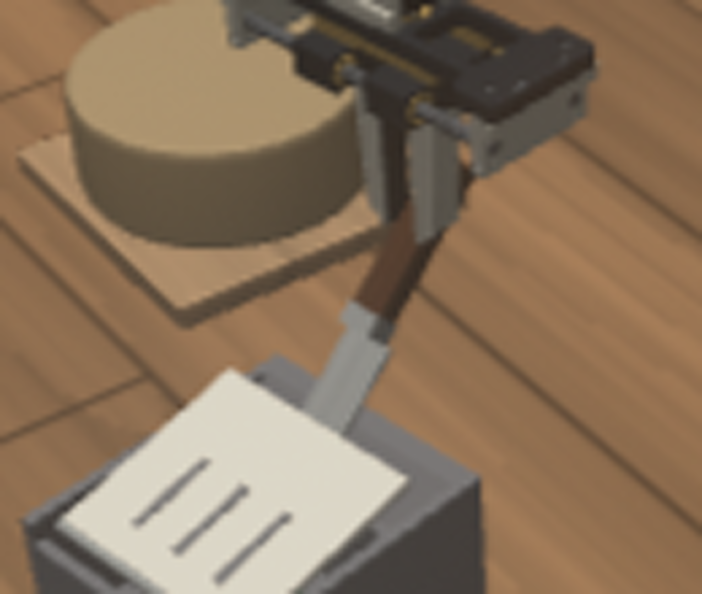

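With only about 30 mm of tail behind the pads, it never reaches the body, so friction alone can't lift the cover with the blade. New plan:
1. Lever the cover further over the rim with the blade in deeper.
2. Turn the tool half round and push the cover with the short tail end, where the leverage on the grip is small.

First I'll bring the blade back onto the rim and down to level.

```bash
python3 -m pendant '[{"delta_pos":[0.009,0,0.016],"spin":0},{"delta_pos":[0.0175,0,0.031],"spin":0},{"delta_pos":[0.025,0,0.043],"spin":0},{"delta_pos":[0.031,0,0.053],"spin":0},{"delta_pos":[0.035,0,0.065],"spin":0},{"delta_pos":[0.0375,0,0.077],"spin":0},{"delta_pos":[0.0395,0,0.089],"spin":0},{"delta_pos":[0.0405,0,0.1],"spin":0},{"delta_pos":[0.0405,0,0.1],"spin":0}]' 1 20
python3 - <<'E'
from h import *
d=robot.read_camera("scene"); t,p,R,f,o=st(); print(t,p,f,robot.read_state()["wrist_torque"])
print(look("scene","cover_edge"))
cv2.imwrite("pics/s16.png",cv2.resize(d["color"][130:240,160:290],None,fx=5.4,fy=5.4,interpolation=2))
E
```

```text
t: 21.0
tool_pos: [0.4867, 0.0079, 0.0488]
orientation: [0.287, -3.123, -0.001]
force: [-1.2, -0.4, 0.8]
opening: 0.0194
21.05 [0.48685304 0.00791571 0.04953294] [-0.51841774 -0.26728588  1.19173638] [-0.05742794  0.10804093  0.01302061]
[(0.88, array([0.6036, 0.0279, 0.099 ]), array([218., 209.]))]
```

View pics/s16.png

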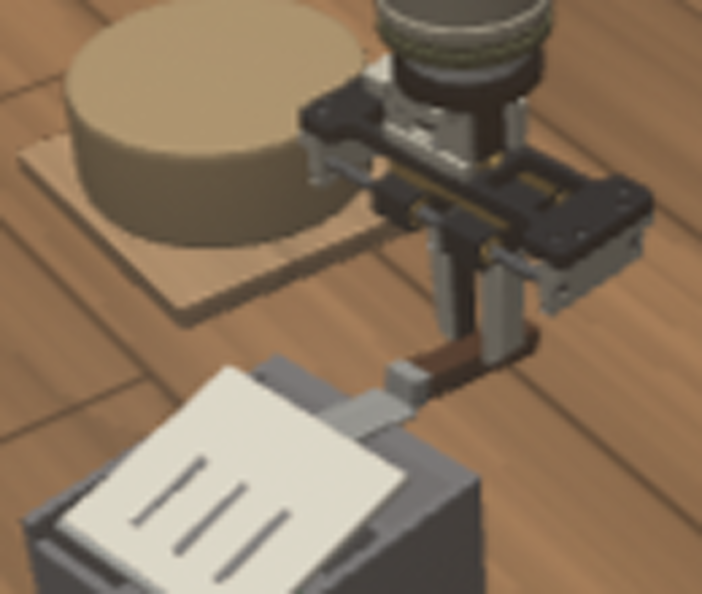

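Level again on the rim, and the cover edge is still at 0.099. Now the deeper lever, pushing in while lowering the handle.

```bash
python3 -m pendant '[{"delta_pos":[-0.005,0,0.0095],"spin":0},{"delta_pos":[-0.011,0,0.019],"spin":0},{"delta_pos":[-0.0165,0,0.028],"spin":0},{"delta_pos":[-0.0215,0,0.036],"spin":0},{"delta_pos":[-0.0265,0,0.042],"spin":0},{"delta_pos":[-0.0265,0,0.042],"spin":0}]' 1 30
python3 - <<'E'
from h import *
d=robot.read_camera("scene"); t,p,R,f,o=st(); print(t,p,f,robot.read_state()["wrist_torque"])
print(look("scene","cover_edge"),look("top","cover_edge"))
cv2.imwrite("pics/s17.png",cv2.resize(d["color"][140:250,160:290],None,fx=5.4,fy=5.4,interpolation=2))
E
```

```text
t: 21.75
tool_pos: [0.5123, 0.0128, 0.0071]
orientation: [0.288, -3.121, -0.001]
force: [-3.2, -1.0, -0.4]
opening: 0.0198
21.8 [0.51268345 0.0127956  0.00767227] [-1.53036777 -0.54312043  0.09495408] [-0.04646886  0.2405433   0.03869236]
[(0.83, array([0.6098, 0.0322, 0.1211]), array([216., 205.])), (0.63, array([0.5797, 0.0243, 0.0858]), array([225., 209.]))] []
```

View pics/s17.png

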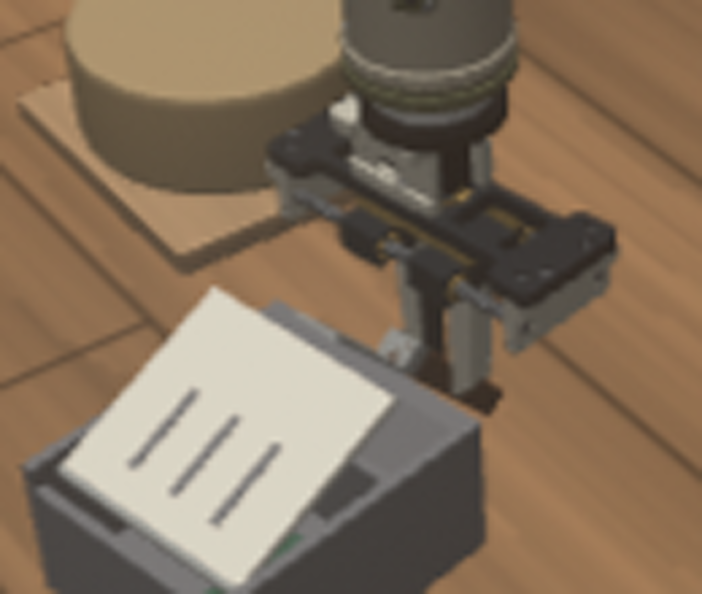

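The cover edge is now at z 0.121 (about 0.4 rad) and holds there. I'll draw the scraper back with a loose grip so the blade rides on the rim, set it near level, and then tighten.

```bash
python3 -m pendant '[{"delta_pos":[0,0,0],"spin":0},{"delta_pos":[0.015,0,-0.003],"spin":0},{"delta_pos":[0.03,0,-0.012],"spin":0},{"delta_pos":[0.043,0,-0.026],"spin":0},{"delta_pos":[0.05,0,-0.04],"spin":0},{"delta_pos":[0.053,0,-0.055],"spin":0},{"delta_pos":[0.053,0,-0.055],"spin":0},{"delta_pos":[0.053,0,-0.055],"spin":0}]' 1 4
python3 - <<'E'
from h import *
d=robot.read_camera("scene"); t,p,R,f,o=st(); print(t,p,f,robot.read_state()["wrist_torque"],o)
print(look("scene","cover_edge"))
cv2.imwrite("pics/s18.png",cv2.resize(d["color"][140:250,170:300],None,fx=5.4,fy=5.4,interpolation=2))
E
```

```text
t: 22.8
tool_pos: [0.4628, 0.0031, 0.0645]
orientation: [0.288, -3.127, 0.0]
force: [0.4, -0.4, -0.4]
opening: 0.0201
22.85 [0.46217382 0.00315537 0.0638222 ] [ 0.211298    0.48932624 -0.82394799] [ 0.01462056 -0.01928915  0.01142369] 0.019902565370534114
[(0.87, array([0.6114, 0.0325, 0.1238]), array([216., 204.]))]
```

View pics/s18.png

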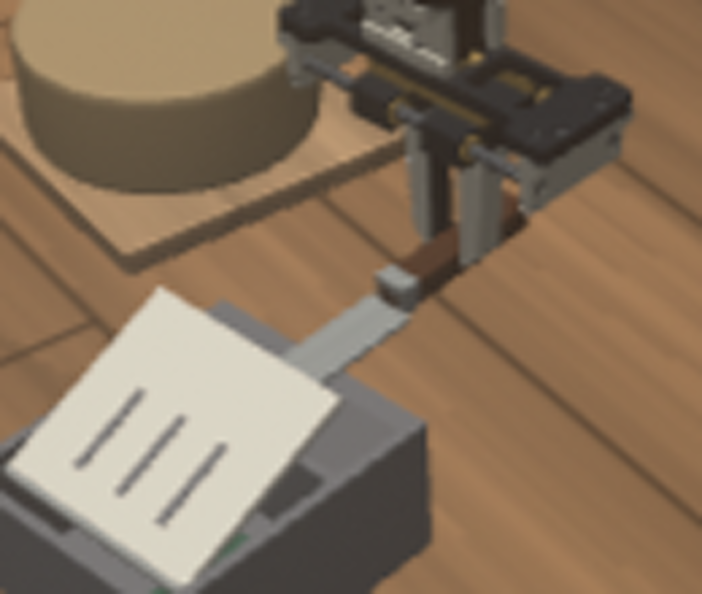

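The scraper is near level on the rim, and the cover stays at z 0.124. I'll tighten, back off, rise and start the half turn.

```bash
python3 -m pendant '[{"delta_pos":[0,0,0],"spin":0},{"delta_pos":[0,0,0],"spin":0},{"delta_pos":[0.03,0,-0.015],"spin":0},{"delta_pos":[0.05,0,-0.055],"spin":0},{"delta_pos":[0.05,0,-0.1],"spin":0.15},{"delta_pos":[0.05,0,-0.12],"spin":0.3},{"delta_pos":[0.05,0,-0.12],"spin":0.45},{"delta_pos":[0.05,0,-0.12],"spin":0.6},{"delta_pos":[0.05,0,-0.12],"spin":0.75},{"delta_pos":[0.05,0,-0.12],"spin":0.9}]' 1 60
python3 -m pendant '[{"delta_pos":[0,0,0],"spin":0.15},{"delta_pos":[0,0,0],"spin":0.3},{"delta_pos":[0,0,0],"spin":0.45},{"delta_pos":[0,0,0],"spin":0.6},{"delta_pos":[0,0,0],"spin":0.75},{"delta_pos":[0,0,0],"spin":0.9},{"delta_pos":[0,0,0],"spin":1.05},{"delta_pos":[0,0,0],"spin":1.2},{"delta_pos":[0,0,0],"spin":1.35},{"delta_pos":[0,0,0],"spin":1.45}]'
python3 - <<'E'
from h import *
t,p,R,f,o=st(); print(t,p,R.round(3),f,robot.read_state()["q"].round(2))
print("yaw of tool x",np.degrees(np.arctan2(R[1,0],R[0,0])))
E
```

```text
t: 23.95
tool_pos: [0.4126, -0.0059, 0.183]
orientation: [-1.108, -2.934, 0.003]
force: [0.0, 0.5, -0.9]
opening: 0.019
t: 24.95
tool_pos: [0.4124, -0.0058, 0.1825]
orientation: [-2.781, -1.454, 0.008]
force: [0.1, 0.7, -0.8]
opening: 0.0189
24.95 [ 0.41236047 -0.00579452  0.1824921 ] [[ 0.571  0.821 -0.006]
 [ 0.821 -0.571  0.   ]
 [-0.003 -0.005 -1.   ]] [ 0.13543468  0.67589655 -0.78792462] [-0.14 -0.39  1.97 -0.    1.57  0.47]
yaw of tool x 55.19487047510267
```

```bash
python3 -m pendant '[{"delta_pos":[0,0,0],"spin":0.15},{"delta_pos":[0,0,0],"spin":0.3},{"delta_pos":[0,0,0],"spin":0.45},{"delta_pos":[0,0,0],"spin":0.6},{"delta_pos":[0,0,0],"spin":0.75},{"delta_pos":[0,0,0],"spin":0.78},{"delta_pos":[0,0,0],"spin":0.78}]'
python3 - <<'E'
from h import *
d=robot.read_camera("scene");w=robot.read_camera("wrist"); t,p,R,f,o=st(); print(t,p,f)
print("yaw of tool x",np.degrees(np.arctan2(R[1,0],R[0,0])))
for n in("scene","top","wrist"): print(look(n,"cover_edge")[:1])
print(look("scene","scraper")[:1])
cv2.imwrite("pics/s19.png",cv2.resize(d["color"][90:240,170:370],None,fx=4,fy=4,interpolation=2)); cv2.imwrite("pics/w19.png",w["color"])
E
```

```text
t: 25.65
tool_pos: [0.4121, -0.0057, 0.182]
orientation: [-3.127, -0.287, 0.011]
force: [-0.4, -0.3, -1.4]
opening: 0.0191
25.75 [ 0.41216411 -0.00576915  0.18217153] [-0.44857286  0.11501058 -1.25126833]
yaw of tool x 10.593341970016738
[(0.77, array([0.6101, 0.0299, 0.1205]), array([216., 204.]))]
[(0.75, array([0.6059, 0.0296, 0.1228]), array([308., 170.]))]
[]
[(0.96, array([0.1949, 0.2788, 0.0025]), array([382., 223.]))]
```

View pics/s19.png

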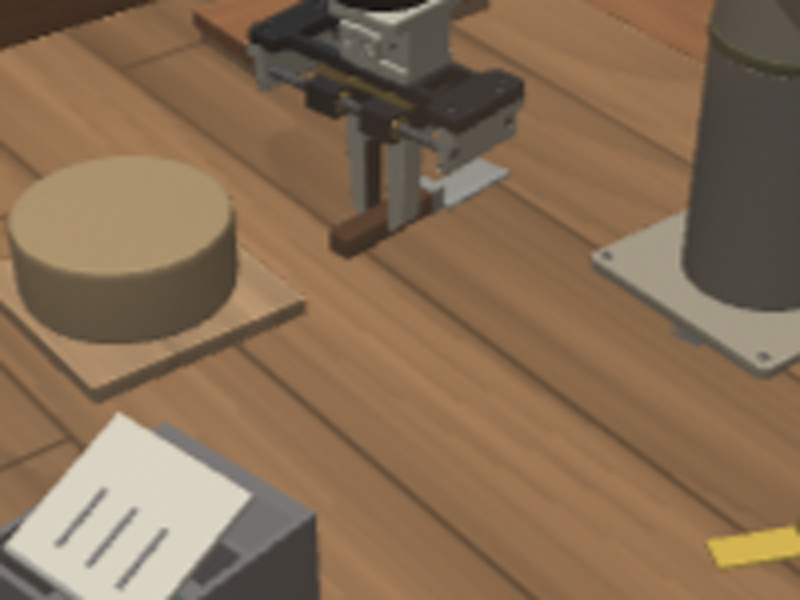

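View pics/w19.png

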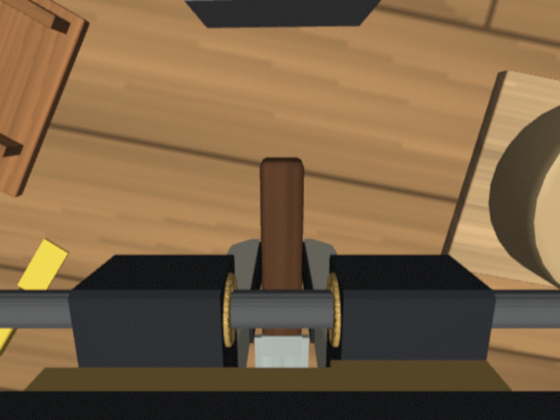

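Run:
```python
from h import *
d=robot.read_camera("scene");t,p,R,f,o=st(); s=R[:,0]; print(t)
a=cv2.resize(d["color"][110:170,240:320],None,fx=9,fy=9,interpolation=2)
for ang,col in ((0,(0,0,255)),(-15,(0,255,0)),(15,(255,0,0))):
    dd=s*np.cos(np.radians(ang))+np.array([0,0,1])*np.sin(np.radians(ang))
    for L in (0,.03):
        u=proj(d,p+[0,0,.042]+dd*L)[0]; print(ang,L,u)
        cv2.circle(a,(int((u[0]+.5-240)*9),int((u[1]+.5-110)*9)),4,col,-1)
cv2.imwrite("pics/s20.png",a)
```

```text
26.2
0 0 [265.92928866 141.79000925]
0 0.03 [258.62631633 146.17558358]
-15 0 [265.92928866 141.79000925]
-15 0.03 [258.92212871 148.40100261]
15 0 [265.92928866 141.79000925]
15 0.03 [258.83455457 143.62708109]
```

View pics/s20.png

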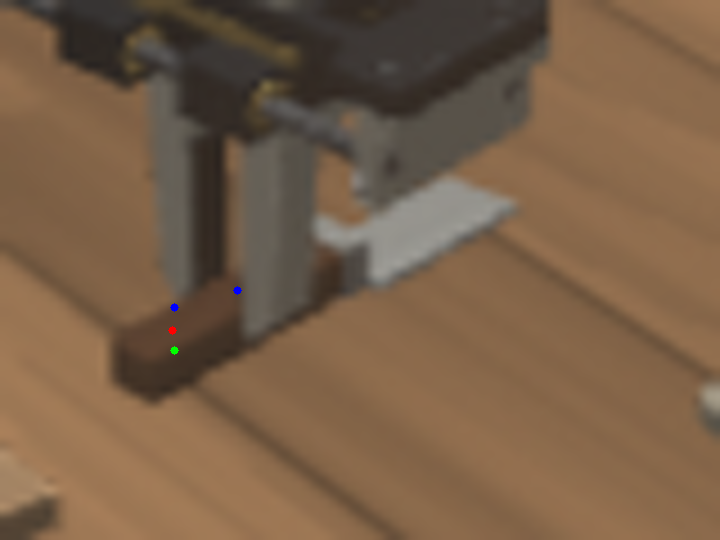

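The tail extends about 47 mm from the grip and is close to level. The turned tool's +x now points at the case. I'll lower to rim height in front of the case and check the height before going under the edge.

```bash
python3 -m pendant '[{"delta_pos":[0.03,0,0.04],"spin":0},{"delta_pos":[0.06,0,0.08],"spin":0},{"delta_pos":[0.08,0,0.116],"spin":0},{"delta_pos":[0.12,0,0.116],"spin":0},{"delta_pos":[0.13,0,0.116],"spin":0},{"delta_pos":[0.13,0,0.116],"spin":0}]' 1 60
python3 - <<'E'
from h import *
d=robot.read_camera("scene");t,p,R,f,o=st(); print(t,p,f)
cv2.imwrite("pics/s21.png",cv2.resize(d["color"][150:240,180:290],None,fx=6.5,fy=6.5,interpolation=2))
E
```

```text
t: 26.8
tool_pos: [0.5265, 0.0168, 0.059]
orientation: [-3.126, -0.289, 0.057]
force: [-39.6, -7.3, 5.3]
opening: 0.0194
26.85 [0.5265203  0.01679629 0.05911583] [-37.59240275  -7.45219171   4.60002752]
```

View pics/s21.png

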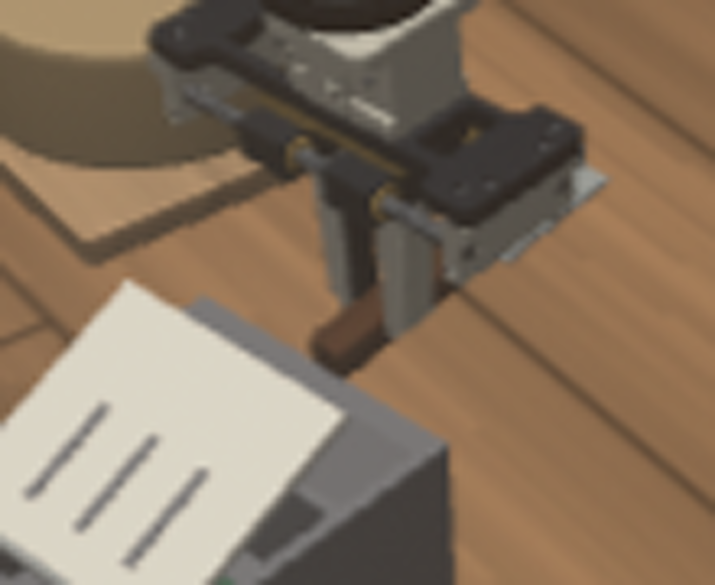

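The force was 38 N horizontally: the tail hit the front of the rim, lower than I estimated. I'll back off and up.

```bash
python3 -m pendant '[{"delta_pos":[-0.015,0,0],"spin":0},{"delta_pos":[-0.03,0,-0.01],"spin":0},{"delta_pos":[-0.03,0,-0.035],"spin":0},{"delta_pos":[-0.03,0,-0.04],"spin":0},{"delta_pos":[-0.03,0,-0.04],"spin":0}]' 1 60
python3 - <<'E'
from h import *
d=robot.read_camera("scene");t,p,R,f,o=st(); print(t,p,f,R.round(3)); s=R[:,0]
print(look("scene","case_rim")[:1],look("scene","cover_edge")[:1])
x0,y0=210,130
a=cv2.resize(d["color"][y0:y0+80,x0:x0+100],None,fx=7.5,fy=7.5,interpolation=2)
for ang,col in ((0,(0,0,255)),(-20,(0,255,0)),(20,(255,0,0))):
    dd=s*np.cos(np.radians(ang))+np.array([0,0,1])*np.sin(np.radians(ang))
    for L in (0,.03):
        u=proj(d,p+[0,0,.042]+dd*L)[0]
        cv2.circle(a,(int((u[0]+.5-x0)*7.5),int((u[1]+.5-y0)*7.5)),4,col,-1)
cv2.imwrite("pics/s22.png",a)
E
```

```text
t: 27.35
tool_pos: [0.4999, 0.0113, 0.1014]
orientation: [-3.127, -0.288, 0.05]
force: [-0.3, 0.5, -1.3]
opening: 0.0191
27.4 [0.49910393 0.01132912 0.10025998] [-0.60793831 -0.15383167 -0.64551293] [[ 0.983  0.183 -0.034]
 [ 0.183 -0.983 -0.002]
 [-0.034 -0.004 -0.999]]
[(0.79, array([0.5774, 0.0248, 0.0863]), array([226., 208.]))] [(0.74, array([0.6129, 0.032 , 0.1233]), array([215., 204.]))]
```

View pics/s22.png

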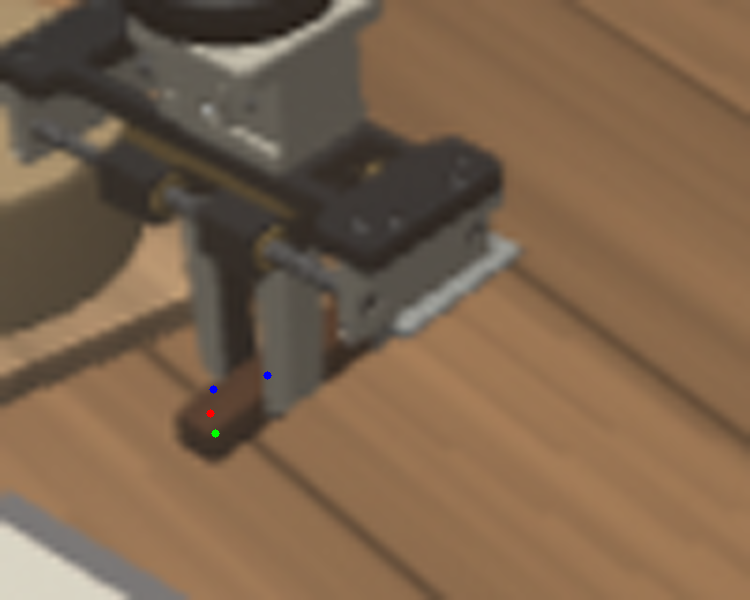

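The tail now sticks out about 35 mm and points down about 19°. I'll set its end on the flat rim top and press with a moderate grip to turn it level.

```bash
python3 -m pendant '[{"delta_pos":[0.03,0,0],"spin":0},{"delta_pos":[0.044,0,0.02],"spin":0},{"delta_pos":[0.044,0,0.032],"spin":0},{"delta_pos":[0.044,0,0.038],"spin":0},{"delta_pos":[0.044,0,0.044],"spin":0},{"delta_pos":[0.044,0,0.049],"spin":0},{"delta_pos":[0.044,0,0.049],"spin":0}]' 1 20
python3 - <<'E'
from h import *
d=robot.read_camera("scene");t,p,R,f,o=st(); print(t,p,f,R.round(3)); s=R[:,0]
x0,y0=190,140
a=cv2.resize(d["color"][y0:y0+80,x0:x0+100],None,fx=7.5,fy=7.5,interpolation=2)
cv2.imwrite("pics/s23.png",a)
E
```

```text
t: 28.3
tool_pos: [0.5385, 0.0193, 0.048]
orientation: [-3.126, -0.288, 0.059]
force: [-1.1, -0.8, -0.2]
opening: 0.0195
28.35 [0.53907138 0.01938128 0.04837266] [-0.87238164  0.24699841 -0.99762997] [[ 0.982  0.183 -0.037]
 [ 0.183 -0.983 -0.001]
 [-0.036 -0.005 -0.999]]
```

View pics/s23.png

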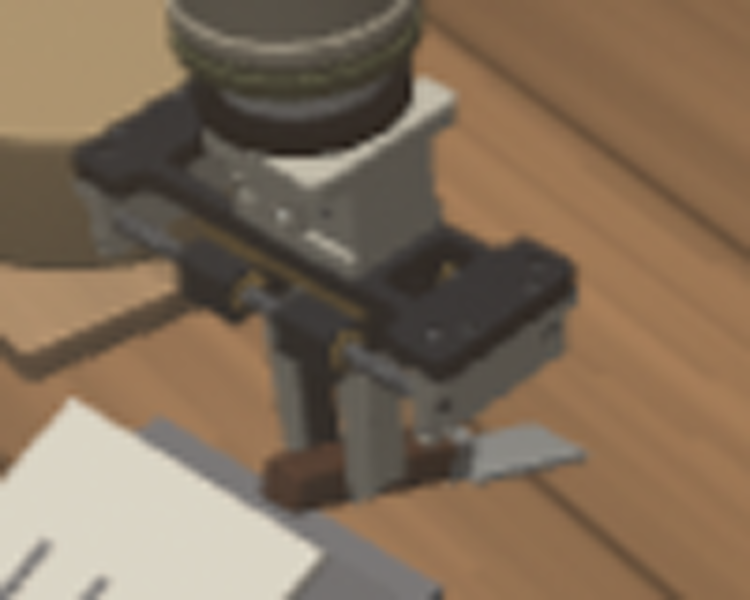

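The tail now points slightly up. I'll tighten, rise 14 mm, and slide it under the cover edge.

```bash
python3 -m pendant '[{"delta_pos":[0,0,0],"spin":0},{"delta_pos":[0,0,-0.007],"spin":0},{"delta_pos":[0,0,-0.014],"spin":0},{"delta_pos":[0.012,0,-0.014],"spin":0},{"delta_pos":[0.024,0,-0.014],"spin":0},{"delta_pos":[0.034,0,-0.014],"spin":0},{"delta_pos":[0.034,0,-0.014],"spin":0}]' 1 60
python3 - <<'E'
from h import *
d=robot.read_camera("scene");t,p,R,f,o=st(); print(t,p,f); s=R[:,0]
print(look("scene","cover_edge")[:1],look("top","cover_edge")[:1])
x0,y0=180,140
a=cv2.resize(d["color"][y0:y0+80,x0:x0+100],None,fx=7.5,fy=7.5,interpolation=2)
cv2.imwrite("pics/s24.png",a)
E
```

```text
t: 29.05
tool_pos: [0.5746, 0.0258, 0.0627]
orientation: [-3.126, -0.289, 0.055]
force: [-0.3, 0.6, 5.4]
opening: 0.0191
29.1 [0.57462543 0.02573809 0.06277627] [0.01302659 1.41527704 5.12792096]
[(0.79, array([0.6113, 0.0262, 0.1229]), array([215., 203.]))] [(0.54, array([ 0.4629, -0.3079,  0.0157]), array([430., 227.]))]
```

View pics/s24.png

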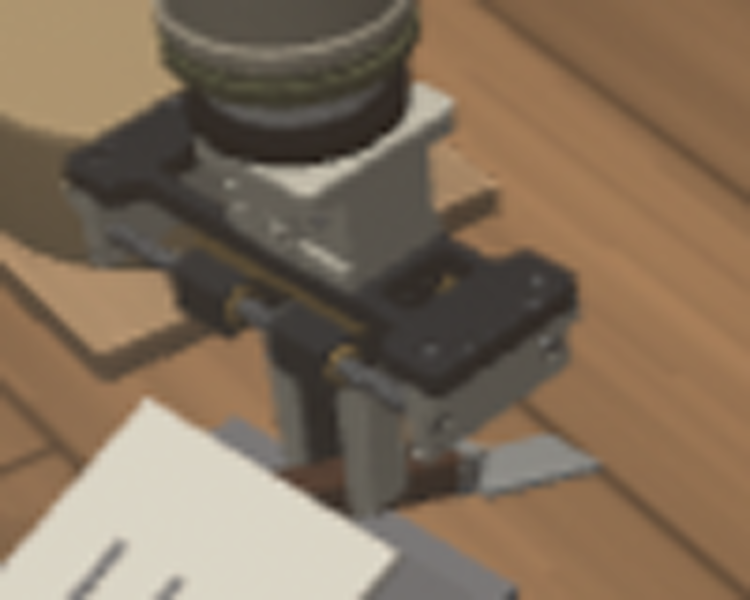

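The 5 N upward says a fingertip is just brushing the rim. The tail end is beneath the cover edge, so I'll rise a little, go in 10 mm and lift.

```bash
python3 -m pendant '[{"delta_pos":[0.002,0,-0.003],"spin":0},{"delta_pos":[0.007,0,-0.005],"spin":0},{"delta_pos":[0.011,0,-0.008],"spin":0},{"delta_pos":[0.015,0,-0.015],"spin":0},{"delta_pos":[0.02,0,-0.023],"spin":0},{"delta_pos":[0.02,0,-0.023],"spin":0}]' 1 60
python3 - <<'E'
from h import *
d=robot.read_camera("scene");t,p,R,f,o=st(); print(t,p,f); s=R[:,0]
print(look("scene","cover_edge")[:1],look("top","cover_edge")[:1])
x0,y0=170,130
a=cv2.resize(d["color"][y0:y0+90,x0:x0+110],None,fx=6.6,fy=6.6,interpolation=2)
cv2.imwrite("pics/s25.png",a)
E
```

```text
t: 29.9
tool_pos: [0.5966, 0.0296, 0.0868]
orientation: [-3.126, -0.289, 0.049]
force: [-0.2, -0.2, -2.1]
opening: 0.0191
29.95 [0.59656094 0.02953486 0.08645696] [ 1.02923058  0.59621818 -2.58464184]
[(0.63, array([0.626 , 0.0335, 0.1505]), array([210., 199.]))] []
```

View pics/s25.png

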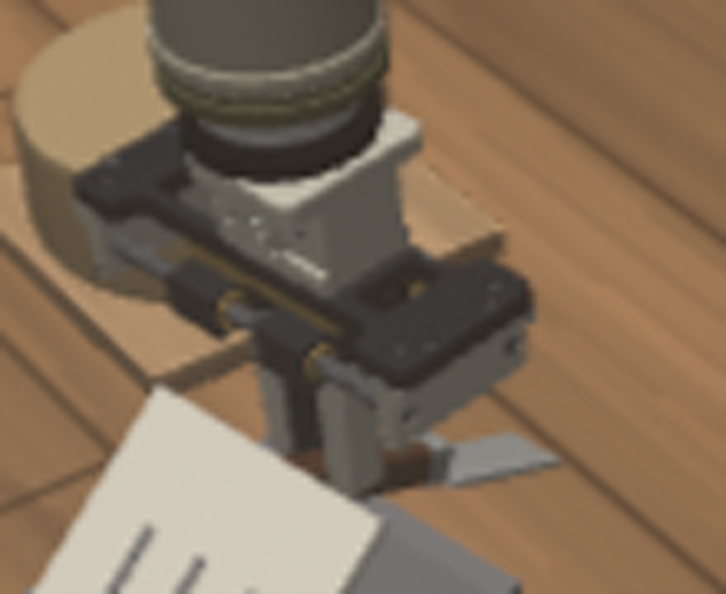

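It works: the edge is now at z 0.15 (about 0.68 rad). I'll continue along the arc.

```bash
python3 -m pendant '[{"delta_pos":[0.008,0,-0.01],"spin":0},{"delta_pos":[0.016,0,-0.019],"spin":0},{"delta_pos":[0.025,0,-0.026],"spin":0},{"delta_pos":[0.034,0,-0.032],"spin":0},{"delta_pos":[0.044,0,-0.0375],"spin":0},{"delta_pos":[0.044,0,-0.0375],"spin":0}]' 1 60
python3 - <<'E'
from h import *
d=robot.read_camera("scene");t,p,R,f,o=st(); print(t,p,f); s=R[:,0]
print(look("scene","cover_edge")[:1],look("top","cover_edge")[:1])
x0,y0=160,110
a=cv2.resize(d["color"][y0:y0+110,x0:x0+130],None,fx=5.4,fy=5.4,interpolation=2)
cv2.imwrite("pics/s26.png",a)
E
```

```text
t: 30.75
tool_pos: [0.6407, 0.0376, 0.1219]
orientation: [-3.126, -0.289, 0.049]
force: [-0.6, -0.0, -0.7]
opening: 0.0192
30.8 [0.64037624 0.03749666 0.12158935] [ 0.05221106 -0.35634979 -0.81762889]
[(0.56, array([0.6714, 0.0428, 0.1873]), array([196., 196.]))] []
```

View pics/s26.png

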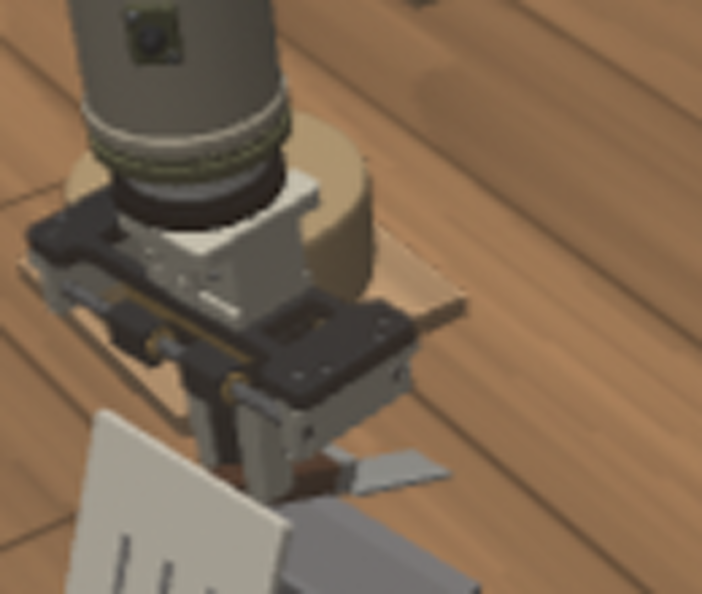

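The cover is now at about 1.2 rad. I'll continue past upright.

```bash
python3 -m pendant '[{"delta_pos":[0.01,0,-0.005],"spin":0},{"delta_pos":[0.021,0,-0.008],"spin":0},{"delta_pos":[0.032,0,-0.011],"spin":0},{"delta_pos":[0.042,0,-0.012],"spin":0},{"delta_pos":[0.052,0,-0.012],"spin":0},{"delta_pos":[0.062,0,-0.012],"spin":0},{"delta_pos":[0.062,0,-0.012],"spin":0}]' 1 60
python3 - <<'E'
from h import *
d=robot.read_camera("scene");t,p,R,f,o=st(); print(t,p,f); s=R[:,0]
print(look("scene","cover_edge")[:1],look("top","cover_edge")[:1])
x0,y0=130,110
a=cv2.resize(d["color"][y0:y0+150,x0:x0+170],None,fx=4,fy=4,interpolation=2)
cv2.imwrite("pics/s27.png",a)
E
```

```text
t: 31.7
tool_pos: [0.7008, 0.0488, 0.1304]
orientation: [-3.126, -0.288, 0.052]
force: [-0.5, 0.8, -2.2]
opening: 0.0193
31.75 [0.70084889 0.04870106 0.13083309] [ 0.36715327 -0.5055424  -0.94355059]
[(0.97, array([0.7491, 0.0575, 0.1947]), array([170., 209.]))] []
```

View pics/s27.png

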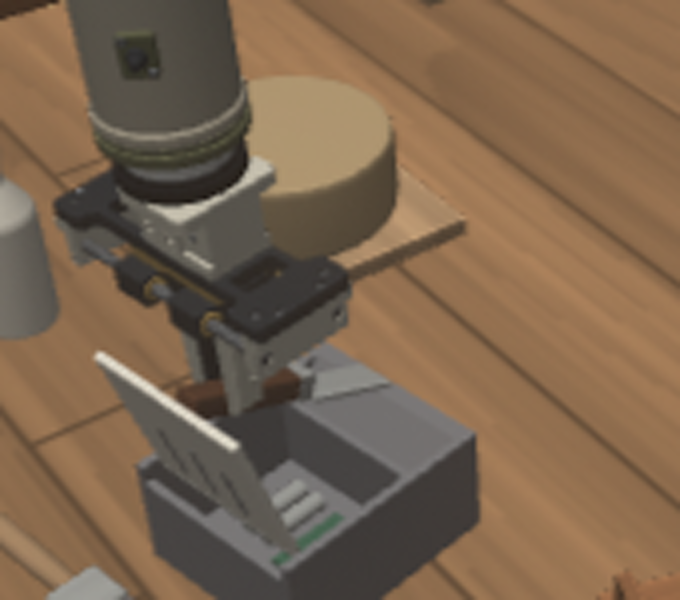

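The cover's edge is at u = +0.101, z 0.195, which makes it about 1.85 rad, well past upright. I'll withdraw and go up.

```bash
python3 -m pendant '[{"delta_pos":[-0.02,0,0],"spin":0},{"delta_pos":[-0.06,0,-0.01],"spin":0},{"delta_pos":[-0.1,0,-0.03],"spin":0},{"delta_pos":[-0.14,0,-0.06],"spin":-0.1},{"delta_pos":[-0.18,0,-0.07],"spin":-0.25},{"delta_pos":[-0.2,0,-0.07],"spin":-0.4},{"delta_pos":[-0.2,0,-0.07],"spin":-0.55},{"delta_pos":[-0.2,0,-0.07],"spin":-0.7},{"delta_pos":[-0.2,0,-0.07],"spin":-0.85},{"delta_pos":[-0.2,0,-0.07],"spin":-1.0}]' 1 60
python3 - <<'E'
from h import *
d=robot.read_camera("scene");t,p,R,f,o=st(); print(t,p,f,robot.read_state()["q"].round(2),R.round(3))
print(look("scene","cover_edge")[:1],look("top","cover_edge")[:1])
cv2.imwrite("pics/s28.png",d["color"])
E
```

```text
t: 32.95
tool_pos: [0.5065, 0.0121, 0.2085]
orientation: [-2.589, -1.752, 0.04]
force: [0.5, -0.1, -0.9]
opening: 0.0195
33.0 [0.50649434 0.01212263 0.20845929] [-0.13790298  0.22262954 -1.70699335] [-0.07 -0.1   1.67 -0.    1.6   0.3 ] [[ 0.363  0.931 -0.03 ]
 [ 0.932 -0.363 -0.002]
 [-0.012 -0.028 -1.   ]]
[(0.59, array([0.7476, 0.0573, 0.1941]), array([171., 209.]))] [(0.92, array([0.7439, 0.0572, 0.197 ]), array([297., 109.]))]
```

View pics/s28.png

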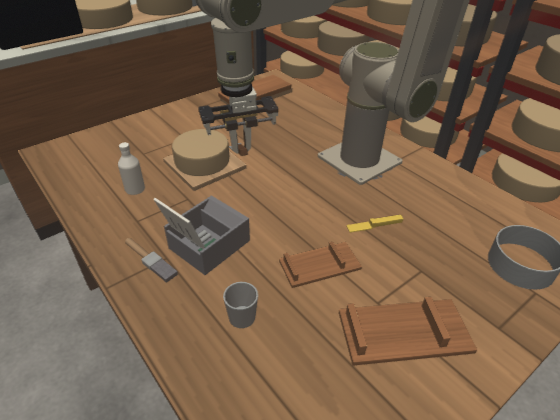

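The cover stands open by itself in both views (edge at (0.746, 0.057, 0.195)), and the rest is clear. I'll turn back and move over the rest.

```bash
python3 -m pendant '[{"delta_pos":[0.026,-0.02,0],"spin":-0.15},{"delta_pos":[0.052,-0.04,0],"spin":-0.3},{"delta_pos":[0.08,-0.061,0.0],"spin":-0.45},{"delta_pos":[0.107,-0.082,0.0],"spin":-0.6},{"delta_pos":[0.134,-0.102,0.0],"spin":-0.75},{"delta_pos":[0.16,-0.122,0.0],"spin":-0.9},{"delta_pos":[0.187,-0.143,0.0],"spin":-1.05},{"delta_pos":[0.213,-0.163,0.01],"spin":-1.2},{"delta_pos":[0.234,-0.179,0.0185],"spin":-1.35},{"delta_pos":[0.234,-0.179,0.0185],"spin":-1.5}]' 1 60
python3 -m pendant '[{"delta_pos":[0,0,0],"spin":-0.15},{"delta_pos":[0,0,0],"spin":-0.15}]'
python3 - <<'E'
from h import *
d=robot.read_camera("scene");w=robot.read_camera("wrist");t,p,R,f,o=st(); print(t,p,f,robot.read_state()["q"].round(2),R.round(3))
print("yaw -x",np.degrees(np.arctan2(-R[1,0],-R[0,0])))
print(look("scene","scraper")[:3],look("wrist","rest")[:2],look("wrist","scraper")[:1])
cv2.imwrite("pics/s29.png",cv2.resize(d["color"][130:290,250:450],None,fx=3.7,fy=3.7,interpolation=2));cv2.imwrite("pics/w29.png",w["color"])
E
```

```text
t: 34.2
tool_pos: [0.4278, 0.2992, 0.1901]
orientation: [-0.703, -3.029, 0.014]
force: [-0.4, -1.1, -1.7]
opening: 0.0194
t: 34.4
tool_pos: [0.4274, 0.2995, 0.1898]
orientation: [-0.473, -3.072, 0.011]
force: [1.2, 0.2, -1.0]
opening: 0.0195
34.5 [0.42785232 0.29908611 0.1901051 ] [-0.06388454 -0.38219702 -1.12088969] [ 0.5  -0.05  1.66  0.01  1.56 -0.76] [[-0.951  0.307 -0.033]
 [ 0.307  0.952 -0.002]
 [ 0.031 -0.012 -0.999]]
yaw -x -17.902629511186586
[(0.87, array([0.4445, 0.2933, 0.2093]), array([331., 205.])), (0.56, array([0.196 , 0.2819, 0.0015]), array([382., 224.])), (0.45, array([7.153e-01, 2.982e-01, 2.000e-04]), array([242., 317.]))] [(0.97, array([0.4406, 0.5614, 0.0037]), array([524., 122.]))] [(0.8, array([0.4495, 0.2919, 0.2108]), array([281., 283.]))]
```

View pics/s29.png

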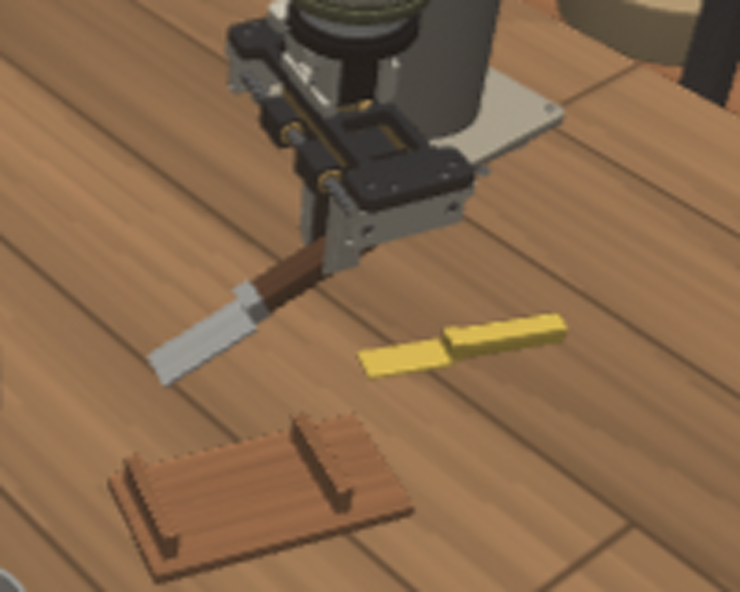

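View pics/w29.png

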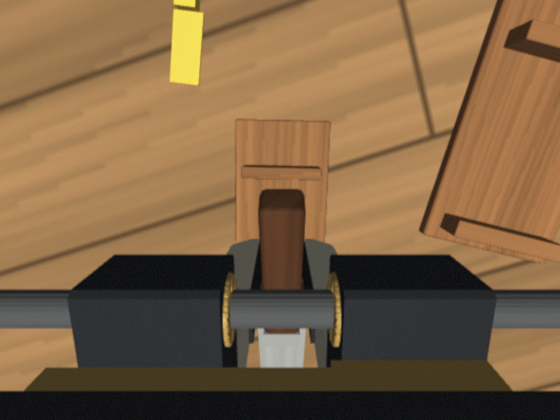

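Run:
```python
from h import *
d=robot.read_camera("scene");t,p,R,f,o=st(); print(t,p)
print(fit(d,np.array([292.4,230.5]),p-R[:,2]*.042,R))
e=np.array([np.cos(np.radians(-17.9)),np.sin(np.radians(-17.9))]); ro=np.array([.452,.2868]); g=(p-R[:,2]*.042)[:2]
print("grip in rest",(g-ro)@e,(g-ro)@[-e[1],e[0]])
print(look("top","rest")[:2],look("scene","rest")[:2])
```

```text
34.85 [0.42796754 0.29904807 0.190205  ]
(np.float64(29.621055674181363), np.float64(0.13533202875712527), array([0.53793179, 0.26456283, 0.15877272]))
grip in rest -0.025330947793103187 0.004755499124697819
[(0.77, array([0.4517, 0.2854, 0.0012]), array([216., 237.])), (0.56, array([0.4421, 0.5617, 0.002 ]), array([117., 243.]))] [(0.85, array([ 0.4419,  0.5625, -0.    ]), array([403., 332.])), (0.72, array([ 0.4549,  0.2873, -0.0059]), array([319., 266.]))]
```

The blade is about 28° nose-down, with the grip 135 mm behind the tip. It is aligned with the rest axis (rest centre col 282, tail col 282). I'll lower until the nose is just above the front bar.

```bash
python3 -m pendant '[{"delta_pos":[-0.01,-0.001,0.045],"spin":0},{"delta_pos":[-0.018,-0.002,0.09],"spin":0},{"delta_pos":[-0.022,-0.002,0.115],"spin":0},{"delta_pos":[-0.022,-0.002,0.124],"spin":0},{"delta_pos":[-0.022,-0.002,0.124],"spin":0},{"delta_pos":[-0.022,-0.002,0.124],"spin":0}]' 1 60
python3 - <<'E'
from h import *
d=robot.read_camera("scene");w=robot.read_camera("wrist");t,p,R,f,o=st(); print(t,p,f)
cv2.imwrite("pics/s30.png",cv2.resize(d["color"][180:290,255:385],None,fx=5.4,fy=5.4,interpolation=2))
E
```

```text
t: 35.65
tool_pos: [0.445, 0.2911, 0.0673]
orientation: [-0.475, -3.074, 0.008]
force: [-0.3, 0.2, -0.6]
opening: 0.019
35.75 [0.44554128 0.29135899 0.06787486] [-0.55461193 -0.52560489 -1.32849516]
```

View pics/s30.png

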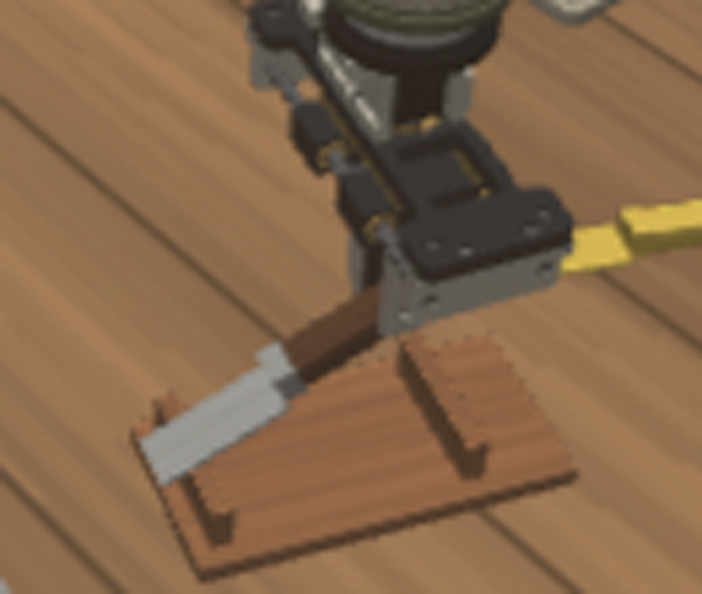

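The nose is about 1 cm above the front bar. I'll touch down at 15 N, then loosen and lower the tail along the arc.

```bash
python3 -m pendant '[{"delta_pos":[0,0,0.005],"spin":0},{"delta_pos":[0,0,0.01],"spin":0},{"delta_pos":[0.001,0,0.014],"spin":0},{"delta_pos":[0.001,0,0.014],"spin":0}]' 1 15
python3 -m pendant '[{"delta_pos":[0,0,0],"spin":0},{"delta_pos":[0.003,0,0.006],"spin":0},{"delta_pos":[0.006,0,0.013],"spin":0},{"delta_pos":[0.009,0,0.02],"spin":0},{"delta_pos":[0.011,0,0.027],"spin":0},{"delta_pos":[0.0125,0,0.034],"spin":0},{"delta_pos":[0.0125,0,0.034],"spin":0}]' 1 4
python3 - <<'E'
from h import *
d=robot.read_camera("scene");w=robot.read_camera("wrist");t,p,R,f,o=st(); print(t,p,f)
cv2.imwrite("pics/s31.png",np.vstack([cv2.resize(d["color"][190:280,265:375],None,fx=4.5,fy=4.5,interpolation=2),cv2.resize(w["color"][100:340],(495,190))]))
E
```

```text
t: 36.15
tool_pos: [0.4438, 0.2915, 0.0533]
orientation: [-0.475, -3.075, 0.007]
force: [0.1, 0.6, -0.5]
opening: 0.0199
t: 36.85
tool_pos: [0.4296, 0.2949, 0.0181]
orientation: [-0.474, -3.073, 0.01]
force: [-0.1, 0.2, -1.2]
opening: 0.0199
36.95 [0.43057712 0.29519955 0.01938437] [-0.15894957  0.41275571 -0.81433144]
```

View pics/s31.png

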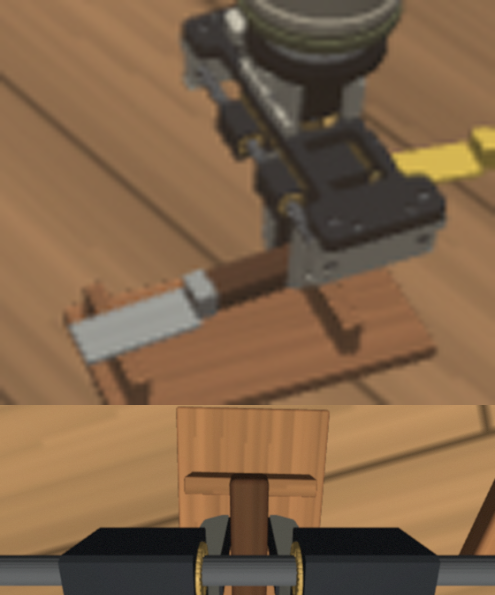

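Nearly flat. I'll shift 4 mm towards the robot and finish lowering.

```bash
python3 -m pendant '[{"delta_pos":[0.004,0,0.002],"spin":0},{"delta_pos":[0.004,0,0.005],"spin":0},{"delta_pos":[0.004,0,0.008],"spin":0},{"delta_pos":[0.004,0,0.01],"spin":0},{"delta_pos":[0.004,0,0.01],"spin":0}]' 1 4
python3 - <<'E'
from h import *
d=robot.read_camera("scene");w=robot.read_camera("wrist");t,p,R,f,o=st(); print(t,p,f)
cv2.imwrite("pics/s32.png",np.vstack([cv2.resize(d["color"][190:280,265:375],None,fx=4.5,fy=4.5,interpolation=2),cv2.resize(w["color"][100:340],(495,190))]))
E
```

```text
t: 37.45
tool_pos: [0.4262, 0.2962, 0.0091]
orientation: [-0.475, -3.074, 0.009]
force: [-0.5, 0.3, -0.7]
opening: 0.02
37.55 [0.42641131 0.29631953 0.00940232] [ 0.12899065  0.22520066 -1.44043763]
```

View pics/s32.png

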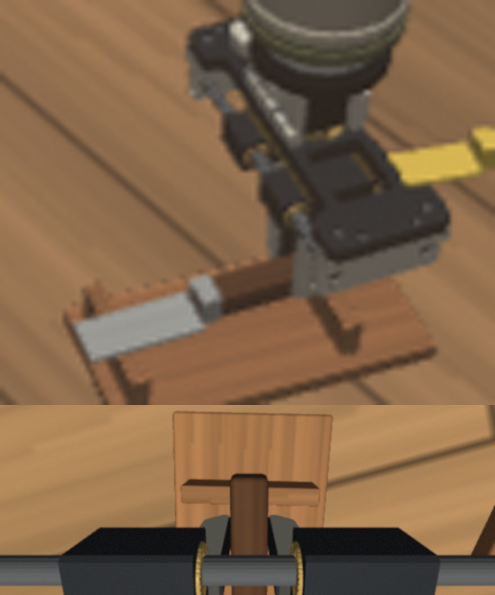

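The wrist force still carries the scraper's weight, so it hasn't landed on the rear bar yet. I'll feel further down.

```bash
python3 -m pendant '[{"delta_pos":[0,0,0.0015],"spin":0},{"delta_pos":[0,0,0.003],"spin":0},{"delta_pos":[0,0,0.004],"spin":0},{"delta_pos":[0,0,0.004],"spin":0}]' 1 3
python3 -m pendant '[{"delta_pos":[0,0,0.0015],"spin":0},{"delta_pos":[0,0,0.003],"spin":0},{"delta_pos":[0,0,0.003],"spin":0}]' 1 3
python3 - <<'E'
from h import *
d=robot.read_camera("scene");w=robot.read_camera("wrist");t,p,R,f,o=st(); print(t,p,f)
a=[st()[3][2]]
for i in range(3): robot.read_camera("top"); a.append(robot.read_state()["force"][2])
print(np.round(a,2))
cv2.imwrite("pics/s33.png",np.vstack([cv2.resize(d["color"][190:280,265:375],None,fx=4.5,fy=4.5,interpolation=2),cv2.resize(w["color"][100:340],(495,190))]))
E
```

```text
t: 37.95
tool_pos: [0.4267, 0.2964, 0.0057]
orientation: [-0.475, -3.075, 0.008]
force: [0.6, -1.0, 2.4]
opening: 0.0198
t: 38.25
tool_pos: [0.4268, 0.2963, 0.0026]
orientation: [-0.475, -3.075, 0.008]
force: [1.1, -0.7, 1.5]
opening: 0.0202
38.35 [0.42674087 0.29639992 0.00257232] [ 1.11528512 -1.18290361  0.57020705]
[0.57 0.66 1.92 1.86]
```

View pics/s33.png

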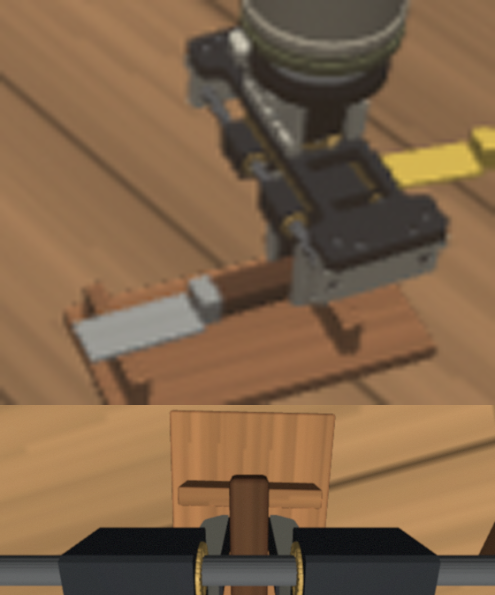

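It has landed: the force turned positive and the pads slid on the handle. I'll open in place, then lift straight up.

```bash
python3 -m pendant '[{"delta_pos":[0,0,0],"spin":0},{"delta_pos":[0,0,0],"spin":0},{"delta_pos":[0,0,0],"spin":0},{"delta_pos":[0,0,0],"spin":0},{"delta_pos":[0,0,0],"spin":0}]' 0 3
python3 -m pendant '[{"delta_pos":[0,0,-0.02],"spin":0},{"delta_pos":[0,0,-0.06],"spin":0},{"delta_pos":[0,0,-0.11],"spin":0},{"delta_pos":[0,0,-0.16],"spin":0},{"delta_pos":[0.05,0,-0.2],"spin":0},{"delta_pos":[0.08,0,-0.2],"spin":0},{"delta_pos":[0.08,0,-0.2],"spin":0}]' 0
python3 - <<'E'
from h import *
d=robot.read_camera("scene");w=robot.read_camera("wrist");tp=robot.read_camera("top");t,p,R,f,o=st(); print(t,p,f,o)
for n in("scene","wrist","top"): print(n,look(n,"scraper")[:2])
for n in("scene","top"):
    for l in ("cover_edge","wheel","bottle","cup","brush"): print(n,l,look(n,l)[:1])
cv2.imwrite("pics/s34.png",d["color"]);cv2.imwrite("pics/w34.png",w["color"]);cv2.imwrite("pics/t34.png",tp["color"])
cv2.imwrite("pics/s34c.png",cv2.resize(d["color"][220:290,265:375],None,fx=7,fy=7,interpolation=2))
E
```

```text
t: 39.0
tool_pos: [0.4265, 0.2964, 0.0025]
orientation: [-0.475, -3.075, 0.008]
force: [0.1, 0.4, 0.2]
opening: 0.0464
t: 39.7
tool_pos: [0.3546, 0.3229, 0.208]
orientation: [-0.471, -3.078, 0.001]
force: [1.3, 0.3, 0.0]
opening: 0.0464
39.85 [0.35652278 0.3205099  0.20442882] [ 0.18284333  0.26100847 -0.8042953 ] 0.04618822996732446
scene [(0.69, array([ 0.7135,  0.2974, -0.0014]), array([243., 317.])), (0.63, array([0.4513, 0.2911, 0.0376]), array([322., 255.]))]
wrist [(0.8, array([ 0.1965,  0.2794, -0.0017]), array([203.,  53.])), (0.63, array([0.4552, 0.2872, 0.0367]), array([282., 281.]))]
top [(0.81, array([0.4526, 0.2873, 0.0346]), array([214., 235.])), (0.46, array([0.1903, 0.2772, 0.0003]), array([219., 334.]))]
scene cover_edge [(0.62, array([0.7443, 0.0561, 0.1963]), array([172., 208.]))]
scene wheel [(0.61, array([ 0.461 , -0.3078,  0.0162]), array([203., 160.]))]
scene bottle [(0.89, array([ 0.7102, -0.3229, -0.0028]), array([135., 190.]))]
scene cup [(0.84, array([ 0.7163,  0.2951, -0.0015]), array([241., 317.]))]
scene brush [(0.59, array([ 0.8103, -0.0107, -0.0019]), array([149., 260.]))]
top cover_edge [(0.62, array([0.7468, 0.0577, 0.1966]), array([296., 108.]))]
top wheel [(0.98, array([ 0.4596, -0.3102,  0.0173]), array([431., 228.]))]
top bottle [(0.91, array([ 7.106e-01, -3.248e-01, -7.000e-04]), array([427., 143.]))]
top cup [(0.76, array([0.7098, 0.2935, 0.0021]), array([213., 148.]))]
top brush [(0.45, array([ 0.809 , -0.0083, -0.002 ]), array([316., 113.]))]
```

View pics/s34.png

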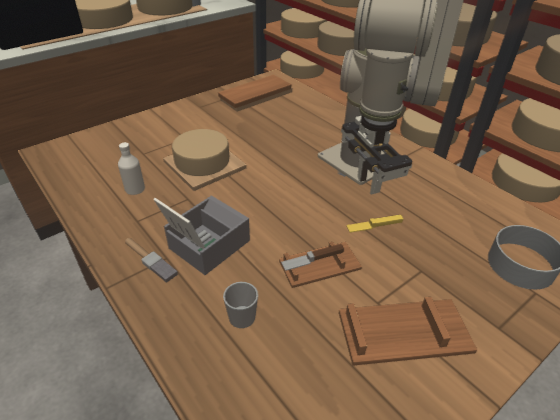

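View pics/w34.png

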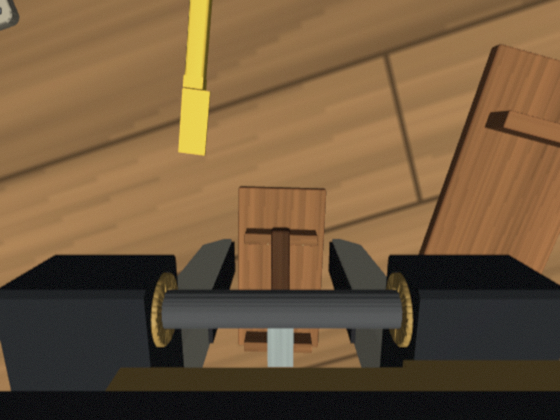

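View pics/s34c.png

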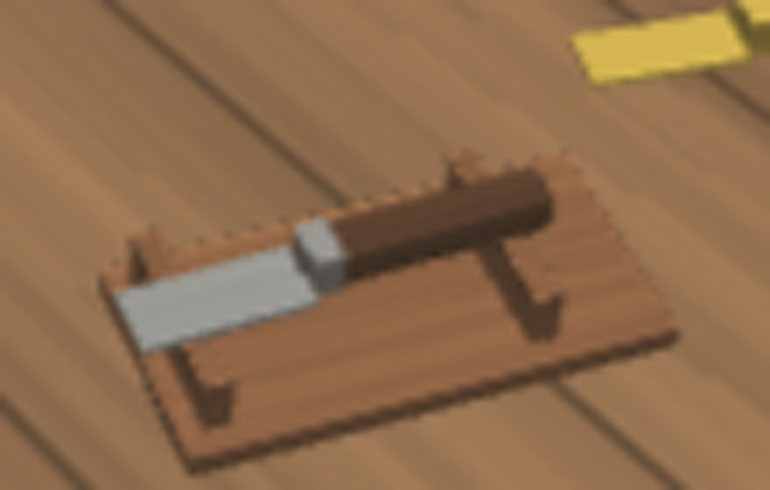

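The scraper lies flat across both bars (origin z 0.035–0.038 in all three views), and it overhangs both. The cover still stands open, with its edge at (0.745, 0.057, 0.196). The cheese, bottle, cup and brush are within a few mm of where they started. I'll hand in.

Run:
```python
from plant import robot
import numpy as np
for i in range(4): robot.read_camera("top")
s=robot.read_state(); print(s["t"],np.abs(s["dq"]).max(),s["force"])
print(robot.close_job())
```

```text
41.35 0.0009656630195797576 [-0.56987713  1.63812979  0.10381712]
the job is handed in; nothing more can be done
None
```

The job is done and handed in at 41.35 s. I levered up the stuck cover with the scraper and swung it open. The scraper is laid back flat across both bars of the rest.

**Last checks**
- **Cover:** it stands open by itself at about 1.8–1.85 rad. Both the scene and top cameras put its edge at about (0.745, 0.057, 0.196), and it had not moved since I let go of it.
- **Scraper:** its underside is at z 0.035–0.038 in three views, against bar tops at 0.037. It overhangs both bars.
- **Other objects:** the cheese, bottle, cup and brush are within about 5 mm of their first measurements, which is about as good as the measurement gets.
- **Robot:** it was still, open and clear of everything.

**What went wrong or disagreed**
- **Finger length:** the fingers end about 30 mm short of the reported tool point. The first grasp closed on nothing, and I corrected for this from then on.
- **Swinging the cover:** even at 60 N the blade slipped round in the grip and could not lift the cover further. I levered it higher over the rim and then swung it up with the tail of the handle.
- **Contact with the case:** on the way in, the tail hit the front of the rim. The wrist force was about 40 N on that contact. It pressed through the scraper, not the gripper's body, so I don't think it breaks the 40 N limit, though it comes close. It left the tool tilted by 2°.

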